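# Even up the printing press

### The job

One of the two pressure screws on the small printing press has been left slack: its pointer is swung round from its neighbour's. Set the loose T-key fully down on that screw's square head and with the key turn the screw clockwise until its pointer points the same way as the other one, then leave the key standing on it. Do not touch the screws with the fingers, do not turn the screw that is already right, and leave the stick box, the ink jar and the ink roller where they are.

Things in the scene. Friction and masses are not known exactly. Their poses are not given: they have to be found in the camera images.
- press: Grey table-top printing press, fixed to the bench. Origin: centre of its underside. Bed (360 x 180, top 52 up) along its x, roller along y. Two side frames, centres 120 either side of the origin along y, 125 high, each topped by a graduated dial plate (104 across) with an upright pressure screw in its middle. A star wheel stands outside the -y frame, 160 to 181 from the origin, up to 160 high.
- screw_a_head (a point): Screw a: centre of the top of its square head. Axes turn with the screw: z up, flats square to x and y, pointer along -x. Head 17 x 17, 24 tall, top 3 mm tapered to 13.5. Under it, 24 below this point (138 above the bench), is the top of a round collar, 48 across, on which the key's socket comes to rest.
- screw_b_head (a point): Pressure screw b: the same, for the other screw. Which of the two sits on the left and which on the right frame changes from start to start.
- screw_a_pointer (a point): Tip of screw a's pointer, a flat dark steel finger 9 wide and 4 thick, its tip 46 from the screw's axis, just above the dial.
- screw_b_pointer (a point): Tip of screw b's pointer, the same.
- screw_a (a joint): Angle of screw a in rad, growing anticlockwise seen from above (slacker). 0: pointer along the press's -x. At the start the screw that is right stands between -0.2 and 0.2, the slack one between 1.7 and 2.2; tightening is clockwise, to smaller values. It needs about 0.3 N m to turn and stays where left. Stops at -1.2 and 3.0.
- screw_b (a joint): Angle of screw b, the same. Read both to find the slack one.
- tee_key: Loose steel T-key, 0.5 kg, 166 long. Origin: centre of the socket's open end; z from there up the stem to the bar. Socket 34 x 34, 42 long; bore 19 x 19, 26 deep, sides parallel to x and y (1 mm play a side; 7 degrees of turn before it bites). Stem round, 14 thick. Centre of mass 85 from the origin. At first it lies on the bench, bar end 4 degrees lower, origin 20 up. It can stand on its socket.
- tee_key_bar (a point): Middle of the T-key's cross bar, 158 from the key's origin on the stem's axis; axes as the key's. The bar is round, 16 thick, 110 long along the key's y.
- stick_box: Open box glued from flat craft sticks, 114 x 114 and 55 high, loose. Origin: centre of its underside. Not to be disturbed.
- ink_jar: Closed jar, 64 across and 75 high, loose. Origin: centre of its underside. Not to be disturbed.
- ink_roller: Hand ink roller lying on the bench, loose: rubber roll 90 long and 36 thick along its y, wooden handle towards its -x, 205 long in all. Origin: on the bench under the roll. Not to be disturbed.
There are look-alikes about, which are no part of the job. Of the things that look like the tee_key, the largest one is meant.

How it is judged:
By the outcome, as a careful person would: the job done as asked, in the order asked, and still so for the second after the job is handed in, with the robot touching nothing.
It also fails if it takes over 69 s, if anything falls off the work surface, if the arm or the gripper's body presses on something with over 40 N, if the wrist force passes 120 N, or if a joint passes its speed limit or range.

### The arm

A 6-joint arm with a two-finger parallel gripper is mounted at the origin on the work surface. World frame = base frame: x ahead of the robot, y to its left, z up, the work surface at z = 0. Lengths are in mm, angles in rad, forces in N, time in s.
With the tool pointing down it reaches from about 350 to 775 mm from the base axis. Payload 7.3 kg.
Tool frame: the origin (TCP) lies at the centre of the arm's flange, where the gripper is bolted on; the fingertips stand 178 mm ahead of it and the grasp point (between the pads) lies 159 mm ahead of it (manip.hold_point_z is the distance from the TCP to the grasp point, in mm); z points along the fingers, y is the line along which they close (so a half turn about z gives the same grasp; the last joint's range is limited). The gripper opens to 92 mm and grips with 3 to 60 N. Pads are 19 mm wide; open, the fingers measure 130 mm over their backs; the gripper's body (75 mm by 190 mm) begins 47 mm behind the grasp point.
Start: joints at [-1.296, 0.342, 1.524, -0, 1.275, -0.146], TCP at [214.477, -479.195, 404.741] pointing down, gripper open.
Joint ranges: [-2.53, 2.53], [-0.77, 2.02], [0.04, 2.7], [-1, 4.14], [0.28, 2.66], [-3.11, 3.11]. Speed limits (rad/s): [2.57, 2.57, 3.14, 3.14, 3.14, 3.14].

### API

Orientations are given as a unit quaternion [x, y, z, w].
In Python, from bench import manip, imaging, order gives the robot as it stands.
- The arm moves only by the tool jog_arm, never from a script. Its argument "deltas" is one flat list of numbers, 7 for each row, row after row: the shift along the tool's x, y, z in mm, then the turn, a rotation vector about the tool's x, y, z in rad, then the finger opening in mm, from 0 to 91.8. A call has 1 to 8 rows; each row is the pose to reach, as a shift and turn from the pose commanded when the call began, along the tool's axes at that moment; what a row does not reach only later rows make up. A row lasts 1/8 s, in which the tool goes at most 62.5 mm and 10.7 degrees, less where a joint would pass 70% of its speed; a pose out of reach is approached as far as the arm can. A call with a gripper value outside its range is refused whole. The fingers move at their own pace and stop on an object; "newtons" is the grip in N (left out, the last holds). Time passes only in rows, so rows that repeat a pose let the fingers close. It gives the time, the measured TCP pose, the force, the opening and the grip force at its end, in the units of the state.
- manip.get_state(): the state, without advancing time (a new reading comes with each control period).
- imaging.snapshot(name): name is "side" or "top"; returns the picture (420x560x3 uint8, red, green, blue); there is no depth.
- imaging.get_calibration(name): a dict with "mtx" (3x3 intrinsics, pixels), "R" (3x3) and "t" (3): a world point X has camera coordinates R X + t. Camera axes: x right, y down, z forward; pixel columns grow to the right and rows downward; lengths in mm; the calibration is good to about 2 mm. A picture is of the moment at which its call begins. get_calibration takes no time and is no camera call.
- order.sign_off(): hands the job in; it is judged then, once.
The state is a dict: "time": time; "joint_pos": joint angles; "dq": joint speeds; "joint_efforts": joint torques, N m; "tcp_pos": TCP position; "ee_rot": TCP orientation; "contact_force": force on the tool from outside, world axes, zero at the start; "wrist_torque": the same for the moment, N m; "finger_gap": opening from 0.0 (shut) to 1.0 (fully open); "gripper_force": force on a finger pad.
Only numpy, scipy, OpenCV 4.12 (cv2) and the standard library are available. Lean on these libraries where they do the work, as an engineer would, in place of code of your own. Each camera call takes 0.05 s, during which the arm holds its last target. There are 200 camera calls.

## Working session

There is one attempt and no reset: what is moved stays moved. The work goes in short steps, Python scripts to look and compute and a tool call to move; the robot and the scene stay as the last step left them, time stands still between calls to the robot, and variables do not carry over. Pictures are saved under pics/ and viewed, at most 10 in all, crops included, and the job is handed in when it is done.

Besides the shell and the picture viewer there is one more tool, called after ">>>" by a JSON object that holds its "api" and its "payload", one argument or row to a line. jog_arm: Moves the arm, as the interface text tells. Its arguments: {"type":"object","properties":{"deltas":{"type":"array","items":{"type":"number"}},"newtons":{"type":"number"}},"required":["deltas"]}

```bash
mkdir -p pics; ls; python3 - <<'E'
from bench import manip, imaging, order
import cv2
for n in("side","top"):
    im=imaging.snapshot(n); cv2.imwrite(f"pics/{n}0.png",im[:,:,::-1])
    c=imaging.get_calibration(n); print(n,c)
print(manip.get_state())
E
```

```text
pics
side {'mtx': array([[390.87048397,   0.        , 283.38946807],
       [  0.        , 390.87048397, 210.94293424],
       [  0.        ,   0.        ,   1.        ]]), 'R': array([[-0.70793656, -0.70603246,  0.01854708],
       [-0.3642623 ,  0.34249452, -0.86603146],
       [ 0.60509404, -0.61985133, -0.4996454 ]]), 't': array([ 459.97436502,  220.84254143, 1049.47137398])}
top {'mtx': array([[525.78212429,   0.        , 275.87775537],
       [  0.        , 525.78212429, 211.98740216],
       [  0.        ,   0.        ,   1.        ]]), 'R': array([[-0.01993162, -0.99978531,  0.00566325],
       [-0.99091575,  0.01900066, -0.13313512],
       [ 0.13299893, -0.0082654 , -0.99108172]]), 't': array([ 155.21287782,  524.16231256, 1405.82712719])}
{'time': 0.1, 'joint_pos': array([-1.29601545e+00,  3.42653506e-01,  1.52490861e+00, -5.69869832e-08,
        1.27540239e+00, -1.45994411e-01]), 'dq': array([ 0.00080222, -0.00134824, -0.00276361,  0.00073239, -0.00054289,
       -0.00101523]), 'joint_efforts': array([ 2.15760556e-03, -4.32002449e+01, -2.44695926e+01,  7.19887996e-02,
        5.25960024e-02, -3.52438838e-05]), 'tcp_pos': array([ 214.43683975, -479.08188222,  404.11855131]), 'ee_rot': array([ 9.77949801e-01,  2.08838970e-01, -4.41657827e-05, -6.84504375e-04]), 'contact_force': array([0.15201399, 0.28267112, 0.32821918]), 'wrist_torque': array([-0.01033467,  0.0332419 , -0.05092985]), 'gripper_force': 0.0, 'finger_gap': 0.9978625572644113}
```

View pics/top0.png

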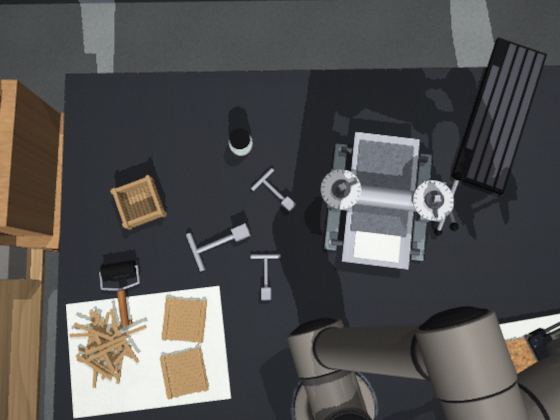

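View pics/side0.png

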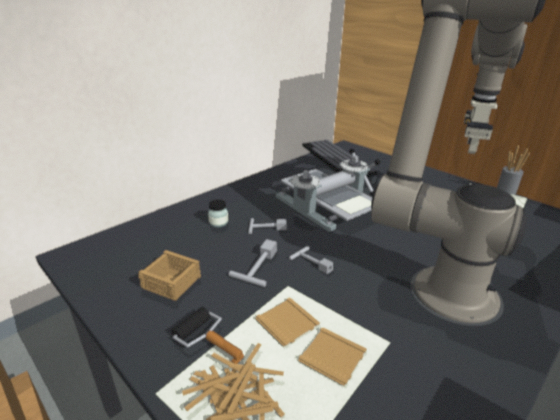

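The top view shows the press at about (381,200), with screws at (341,189) and (433,200). The big T-key has its bar at (196,252) and its socket at (241,232), and the two smaller keys are look-alikes. Next I'll zoom in on the dials and the key.

```bash
python3 - <<'E'
import cv2,numpy as np
t=cv2.imread("pics/top0.png"); s=cv2.imread("pics/side0.png")
f=lambda im,x,y,w,h,k:cv2.resize(im[y:y+h,x:x+w],None,fx=k,fy=k,interpolation=cv2.INTER_CUBIC)
a=f(t,316,164,50,50,8); b=f(t,408,175,50,50,8)
cv2.imwrite("pics/dials.png",np.hstack([a,b]))
cv2.imwrite("pics/key.png",np.hstack([f(t,180,215,75,60,5),f(s,225,235,62,60,5)]))
E
```

```text
(no output)
```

View pics/dials.png

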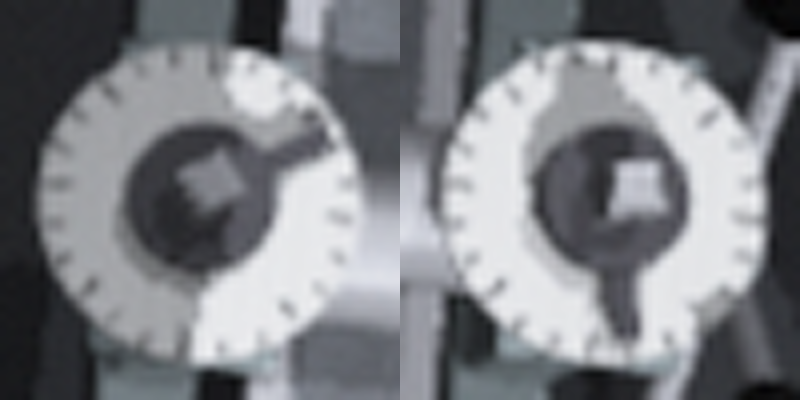

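View pics/key.png

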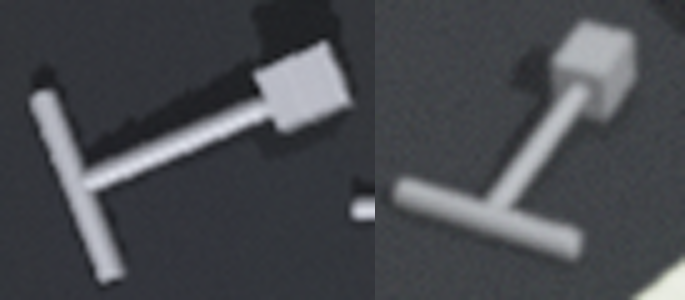

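The left dial (centre near px (341,189)) is the slack screw: its pointer points right and slightly up. The right dial's pointer points down, towards −x. In the key crop, the bar runs from px (188.6,233.4) to (202,270.6) and the socket is near (240,232).

```bash
cat > h.py <<'E'
from bench import manip, imaging, order
import cv2,numpy as np
from scipy.spatial.transform import Rotation as Ro
C={n:imaging.get_calibration(n) for n in("side","top")}
def plane(n,p,z):
    c=C[n]; p=np.atleast_2d(np.float64(p)); d=np.c_[p,np.ones(len(p))]@np.linalg.inv(c["mtx"]).T@c["R"]
    o=-c["R"].T@c["t"]; return o+d*((z-o[2])/d[:,2])[:,None]
def proj(n,X):
    c=C[n]; q=(np.atleast_2d(X)@c["R"].T+c["t"])@c["mtx"].T; return q[:,:2]/q[:,2:]
def snap(n,f):
    im=imaging.snapshot(n)[:,:,::-1].copy(); cv2.imwrite("pics/"+f,im); return im
def comp(mask,seed):
    k,l,st,ce=cv2.connectedComponentsWithStats(mask.astype(np.uint8)); ys,xs=np.nonzero(l); 
    i=np.argmin((xs-seed[0])**2+(ys-seed[1])**2); return (l==l[ys[i],xs[i]])
def pts(m): y,x=np.nonzero(m); return np.c_[x,y].astype(float)
E
python3 - <<'E'
from h import *
im=cv2.imread("pics/top0.png"); g=im.min(2)
P=pts(comp(g>85,(215,243)))
W=plane("top",P,12)
print("key px",len(P))
c=W.mean(0)
s0=plane("top",(240,232),35)[0]; b0=plane("top",(196,252),9)[0]
u=(b0-s0);u[2]=0;L=np.linalg.norm(u);u/=L
pr=(W-b0)@u
bar=P[pr>-11]; bm=plane("top",bar,9); print("bar",bm.mean(0),"len",np.ptp((bm-bm.mean(0))@[-u[1],u[0],0]))
sk=P[pr<-112]; sm=plane("top",sk,30); print("socket",sm.mean(0),"w",np.ptp((sm-sm.mean(0))@[-u[1],u[0],0]),"l",np.ptp(sm@u))
st=P[(pr>-105)&(pr<-20)]; sw=plane("top",st,13); 
v=np.linalg.svd((sw-sw.mean(0))[:,:2])[2][0]; v*=np.sign(v@u[:2]); print("stem mid",sw.mean(0),"az",np.degrees(np.arctan2(v[1],v[0])))
bx=(bm-bm.mean(0))[:,:2]; w=np.linalg.svd(bx)[2][0]; print("bar az",np.degrees(np.arctan2(w[1],w[0])), "far end",plane("top",P,30)[:,:2]@u[:2]@np.ones(len(P))*0, ((plane('top',P,20)-b0)@u).min())
# dials
for nm,(x,y) in dict(L=(341,189),R=(433,200)).items():
    roi=np.zeros_like(g,bool); yy,xx=np.indices(g.shape); roi=(np.hypot(xx-x,yy-y)<26)
    hsvs=im.max(2).astype(int)-im.min(2)
    D=plane("top",pts(roi&(g>135)&(hsvs<14)),131)
    hull=cv2.convexHull(D[:,:2].astype(np.float32)); (cx,cy),r=cv2.minEnclosingCircle(hull); e=cv2.fitEllipse(hull)
    print(nm,"circ",cx,cy,"r",r,"ell",e)
    print("  axis px z131,162",proj("top",[[cx,cy,131],[cx,cy,162]]))
print("headL",plane("top",(316+212/8-.5,164+181/8-.5),162),"headR",plane("top",(408+237/8-.5,175+187/8-.5),162))
print("ptr L tip", plane("top",(316+318/8-.5,164+135/8-.5),133),"ptr R tip",plane("top",(408+(627-400)/8-50*0-.5,175+335/8-.5),133))
E
```

```text
key px 659
bar [424.16623428 369.99235401   9.        ] len 112.98450125371275
socket [474.37203522 242.60689418  30.        ] w 38.30984342332407 l 43.73904258590787
stem mid [447.68777582 309.38965906  13.        ] az 112.14391283324956
bar az -158.64233064817842 far end 0.0 -156.55749700059556
L circ 569.5660400390625 -35.545188903808594 r 64.19038391113281 ell ((570.0342407226562, -31.47564697265625), (115.17073059082031, 125.98777770996094), 80.63577270507812)
  axis px z131,162 [[345.93063857 189.29789574]
 [347.62938168 187.12801293]]
R circ 538.5098876953125 -257.75836181640625 r 67.89396667480469 ell ((532.592041015625, -254.93954467773438), (113.13578796386719, 136.12294006347656), 38.70703887939453)
  axis px z131,162 [[432.83341462 199.60237021]
 [436.5593063  197.66873236]]
headL [[572.39227715 -21.48423333 162.        ]] headR [[ 537.95936614 -259.14790414  162.        ]]
ptr L tip [[592.05480976 -60.13495177 133.        ]] ptr R tip [[ 494.76690814 -262.32220233  133.        ]]
```

```bash
cat >> h.py <<'E'
def R_down(phi): # tool down, tool x at azimuth phi (deg)
    return Ro.from_euler('z',phi,degrees=True)*Ro.from_quat([1,0,0,0])
def R_head(az):  # tool level, z along azimuth az, tool x up
    c,s=np.cos(np.radians(az)),np.sin(np.radians(az)); z=np.array([c,s,0]);x=np.array([0,0,1.]); return Ro.from_matrix(np.c_[x,np.cross(z,x),z])
def rows(T): # T: list of (tcp pos, Rotation)
    s=manip.get_state(); p0=s["tcp_pos"]; r0=Ro.from_quat(s["ee_rot"])
    for p,r in T:
        d=r0.inv().apply(np.array(p)-p0); w=(r0.inv()*r).as_rotvec()
        print(np.round(d,1).tolist(),np.round(w,3).tolist())
def log():
    s=manip.get_state(); print("t",round(s["time"],2),"q",np.round(s["joint_pos"],3),"tcp",np.round(s["tcp_pos"],1),"F",np.round(s["contact_force"],1),"gap",round(s["finger_gap"]*92,1),"gf",round(s["gripper_force"],1))
    open("log.txt","a").write(repr([list(s["joint_pos"]),list(s["tcp_pos"]),list(s["ee_rot"])])+"\n"); return s
E
python3 -c "
from h import *
log()
rows([((480,-100,405),R_down(60)),((443.7,320.7,290),R_down(111.6))])"
```

```text
t 0.1 q [-1.296  0.343  1.525 -0.     1.275 -0.146] tcp [ 214.4 -479.1  404.1] F [0.2 0.3 0.3] gap 91.8 gf 0.0
[397.2, -237.5, -0.5] [-0.001, -0.001, -0.626]
[535.9, -636.2, 115.1] [-0.001, -0.001, -1.527]
```

>>> {"api": "jog_arm", "payload": {
  "deltas": [397,-237,0,0,0,-0.63,91,397,-237,0,0,0,-0.63,91,397,-237,0,0,0,-0.63,91,397,-237,0,0,0,-0.63,91,397,-237,0,0,0,-0.63,91,397,-237,0,0,0,-0.63,91,397,-237,0,0,0,-0.63,91,536,-636,0,0,0,-1.527,91]
}}

```text
time: 1.1
tcp_pos: [464.3, -56.9, 404.1]
ee_rot: [0.813, 0.582, 0.0, 0.0]
contact_force: [0.0, 1.6, -0.9]
finger_gap: 0.995
gripper_force: 0.0
```

```bash
python3 -c "
from h import *
log()
rows([((443.7,320.7,290),R_down(111.6)),((443.7,320.7,184),R_down(111.6))])"
```

```text
t 1.1 q [-0.286  0.238  1.674  0.     1.23   0.042] tcp [464.3 -56.9 404.1] F [ 0.   1.6 -0.9] gap 91.5 gf 0.0
[350.8, -141.3, 114.2] [0.0, -0.0, -0.705]
[350.7, -141.4, 220.2] [0.0, -0.0, -0.705]
```

>>> {"api": "jog_arm", "payload": {
  "deltas": [351,-141,114,0,0,-0.705,91,351,-141,114,0,0,-0.705,91,351,-141,114,0,0,-0.705,91,351,-141,114,0,0,-0.705,91,351,-141,114,0,0,-0.705,91,351,-141,114,0,0,-0.705,91,351,-141,114,0,0,-0.705,91,351,-141,114,0,0,-0.705,91]
}}

```text
time: 2.1
tcp_pos: [443.6, 319.7, 289.9]
ee_rot: [0.563, 0.826, -0.001, -0.0]
contact_force: [-0.7, -0.6, -0.1]
finger_gap: 0.994
gripper_force: 0.0
```

```bash
python3 -c "
from h import *
log()
rows([((443.7,320.7,183.5),R_down(111.6))])"
```

```text
t 2.1 q [ 0.484  0.498  1.621 -0.     1.024  0.11 ] tcp [443.6 319.7 289.9] F [-0.7 -0.6 -0.1] gap 91.4 gf 0.0
[0.9, 0.6, 106.4] [-0.002, 0.001, -0.002]
```

>>> {"api": "jog_arm", "payload": {
  "deltas": [1,0.5,106,0,0,0,91,1,0.5,106,0,0,0,91,1,0.5,106,0,0,0,91,1,0.5,106,0,0,0,5,1,0.5,106,0,0,0,5,1,0.5,106,0,0,0,5,1,0.5,106,0,0,0,5,1,0.5,106,0,0,0,5],
  "newtons": 60
}}

```text
time: 3.1
tcp_pos: [444.0, 320.3, 184.9]
ee_rot: [0.564, 0.826, 0.0, 0.0]
contact_force: [0.5, 0.4, 0.2]
finger_gap: 0.498
gripper_force: 0.0
```

```bash
python3 - <<'E'
from h import *
log()
from scipy.optimize import least_squares
D=[eval(l) for l in open("log.txt")]
def fk(p,q):
    h,a,L1,e,L2,off,L3=p
    R1=Ro.from_euler('z',q[0]); Y=lambda t:Ro.from_euler('y',t)
    x=np.array([0,0,h])+R1.apply([a,off,0]); R=R1*Y(q[1]); x=x+R.apply([0,0,L1]); R=R*Y(q[2]); x=x+R.apply([e,0,L2]); R=R*Ro.from_euler('z',q[3])*Y(q[4]); x=x+R.apply([0,0,L3]); return x,R*Ro.from_euler('z',q[5])
f=lambda p:np.ravel([fk([p[0],0,p[1],0,p[2],p[3],p[4]],d[0])[0]-d[1] for d in D])
s=least_squares(f,[300,400,400,76,100]); print(s.x,np.abs(s.fun).max())
E
```

```text
t 3.1 q [ 0.485  0.65   1.705 -0.     0.786  0.112] tcp [444.  320.3 184.9] F [0.5 0.4 0.2] gap 45.8 gf 0.0
[-2078.57758766   454.1582302    377.88409606    76.25532173
 -2167.06375029] 2.2353885288098923
```

>>> {"api": "jog_arm", "payload": {
  "deltas": [0,0,0,0,0,0,5,0,0,0,0,0,0,5,0,0,0,0,0,0,5,0,0,0,0,0,0,5],
  "newtons": 60
}}

```text
time: 3.6
tcp_pos: [444.1, 320.3, 184.6]
ee_rot: [0.564, 0.826, -0.0, 0.0]
contact_force: [-0.8, 0.3, 0.1]
finger_gap: 0.138
gripper_force: 60.0
```

```bash
cat >> h.py <<'E'
def pitch(az,th): # tool down pitched th deg towards heading az
    a=np.radians(az-90); return Ro.from_rotvec(np.radians(th)*np.array([np.cos(a),np.sin(a),0]))*R_down(az)
def at(G,r): return (np.array(G)-159*r.as_matrix()[:,2],r)
E
python3 -c "
from h import *
rows([at((444,320,226),pitch(111.6,t)) for t in (0,12,24,36,45)])"
```

```text
[-0.3, -0.2, -200.4] [-0.0, 0.0, -0.004]
[-33.3, -0.0, -196.9] [0.0, 0.21, -0.004]
[-64.9, 0.1, -186.6] [0.001, 0.419, -0.004]
[-93.7, 0.2, -170.0] [0.001, 0.628, -0.004]
[-112.7, 0.3, -153.8] [0.002, 0.786, -0.004]
```

>>> {"api": "jog_arm", "payload": {
  "deltas": [0,0,-60,0,0,0,5,0,0,-120,0,0,0,5,0,0,-180,0,0,0,5,0,0,-200,0,0,0,5,-29,0,-197,0,0.18,0,5,-56,0,-190,0,0.36,0,5,-82,0,-178,0,0.54,0,5,-105,0,-161,0,0.72,0,5]
}}

```text
time: 4.6
tcp_pos: [482.4, 221.4, 345.3]
ee_rot: [0.527, 0.772, 0.2, -0.292]
contact_force: [-0.7, -0.2, -3.9]
finger_gap: 0.139
gripper_force: 60.0
```

```bash
python3 - <<'E'
from h import *
log()
E
```

```text
t 4.6 q [ 0.112  0.452  1.637  0.717  1.346 -0.534] tcp [482.4 221.4 345.3] F [-0.7 -0.2 -3.9] gap 12.8 gf 60.0
```

```bash
cat > kin.py <<'E'
from h import *
from scipy.optimize import least_squares
def fk(p,q):
    h,L1,e,L2,off,L3,y6=p
    R1=Ro.from_euler('z',q[0]); Y=lambda t:Ro.from_euler('y',t)
    x=np.array([0,0,h])+R1.apply([0,off,0]); R=R1*Y(q[1]); x=x+R.apply([0,0,L1]); R=R*Y(q[2]); x=x+R.apply([e,0,L2]); R=R*Ro.from_euler('z',q[3])*Y(q[4]); x=x+R.apply([0,0,L3]); return x,R*Ro.from_euler('z',q[5]+y6)
D=[eval(l) for l in open("log.txt")]
def fit():
    f=lambda p:np.ravel([np.r_[(k:=fk(p,d[0]))[0]-d[1],100*(k[1].inv()*Ro.from_quat(d[2])).as_rotvec()] for d in D])
    s=least_squares(f,[250,450,0,380,76,150,-1.57]); return s.x,np.abs(s.fun).max()
P,err=fit()
lo=np.array([-2.53,-.77,.04,-1,.28,-3.11]);hi=np.array([2.53,2.02,2.7,4.14,2.66,3.11])
def ik(T,q0):
    f=lambda q:np.r_[(k:=fk(P,q))[0]-T[0],200*(k[1].inv()*T[1]).as_rotvec()]
    s=least_squares(f,np.clip(q0,lo+.01,hi-.01),bounds=(lo,hi)); return s.x,np.abs(s.fun).max()
E
python3 - <<'E'
from kin import *
print(np.round(P,3),err)
q=D[-1][0]
for az in (111.6,90,60,45,27):
    q,e=ik(at((500,150,290) if az>100 else (540,50,290),R_head(az)),q); print(az,np.round(q,2),e)
for az in (27,):
  for z in (290,243):
    q,e=ik(at((572,-21.5,z),R_head(az)),q); print(az,z,np.round(q,2),e)
q,e=ik(at((572,-21.5,290),R_head(117)),D[-1][0]); print(117,np.round(q,2),e)
q,e=ik(at((572,-21.5,330),R_down(-63)),D[0][0]); print('down',np.round(q,2),e)
E
```

```text
[222.9   506.2    46.5   379.6    76.4   140.081   1.571] 5.6843418860808015e-12
111.6 [-0.33  0.8   1.49  1.06  2.08 -0.86] 2.2737367544323206e-13
90 [-0.56  0.76  1.58  1.16  1.96 -0.86] 1.0913936421275139e-11
60 [-0.66  0.6   2.02  1.45  1.64 -1.05] 3.330669073875469e-14
45 [-0.67  0.53  2.22  1.68  1.53 -1.18] 1.1368683772161603e-13
27 [-0.57  0.49  2.43  2.09  1.46 -1.37] 7.958078640513122e-13
27 290 [-0.7   0.52  2.28  1.95  1.44 -1.25] 1.1368683772161603e-13
27 243 [-0.7   0.65  2.29  1.96  1.5  -1.39] 1.9895196601282805e-12
117 [-0.49  1.02  0.97  1.05  2.42 -0.66] 1.1368683772161603e-13
down [-0.17  0.38  1.23  0.    1.53  2.5 ] 8.789217863368813e-12
```

```bash
python3 - <<'E'
from kin import *
T=[at(np.array([444,320,226])+k/5*np.array([30,-60,94]),pitch(111.6,42+48*k/5)) for k in range(1,6)]
T+=[at(np.array([474,260,320])+k/3*np.array([30,-80,0]),R_head(111.6-10*k)) for k in (1,2,3)]
rows(T)
q=D[-1][0]
for t in T: q,e=ik(t,q); print(np.round(q,2),round(e,3))
E
```

```text
[-25.2, 1.9, -20.0] [0.005, 0.176, -0.003]
[-48.5, 3.2, -36.1] [0.005, 0.344, -0.002]
[-70.2, 4.5, -48.0] [0.005, 0.511, -0.002]
[-89.8, 5.7, -56.1] [0.005, 0.679, -0.001]
[-106.6, 7.0, -60.6] [0.005, 0.846, -0.001]
[-126.2, -21.0, -78.0] [-0.159, 0.844, 0.073]
[-142.2, -48.2, -92.2] [-0.323, 0.837, 0.147]
[-154.9, -73.8, -103.5] [-0.486, 0.826, 0.22]
[ 0.03  0.49  1.63  0.83  1.48 -0.64] 0.0
[-0.04  0.54  1.62  0.93  1.6  -0.71] 0.0
[-0.1   0.59  1.61  1.02  1.72 -0.76] 0.0
[-0.14  0.65  1.6   1.1   1.85 -0.79] 0.0
[-0.16  0.71  1.6   1.19  1.96 -0.81] 0.0
[-0.25  0.66  1.71  1.24  1.88 -0.85] 0.0
[-0.33  0.61  1.81  1.29  1.8  -0.89] 0.0
[-0.41  0.57  1.91  1.36  1.73 -0.93] 0.0
```

>>> {"api": "jog_arm", "payload": {
  "deltas": [-25,2,-20,0.005,0.176,0,5,-48.5,3,-36,0.005,0.344,0,5,-70,4.5,-48,0.005,0.51,0,5,-90,6,-56,0.005,0.68,0,5,-107,7,-61,0.005,0.846,0,5,-126,-21,-78,-0.159,0.844,0.073,5,-142,-48,-92,-0.323,0.837,0.147,5,-155,-74,-103.5,-0.486,0.826,0.22,5]
}}

```text
time: 5.6
tcp_pos: [480.2, 22.3, 320.5]
ee_rot: [0.538, 0.462, 0.535, -0.459]
contact_force: [-0.8, -1.6, -4.2]
finger_gap: 0.135
gripper_force: 60.0
```

```bash
python3 - <<'E'
from kin import *
s=log()
G0=s["tcp_pos"]+159*Ro.from_quat(s["ee_rot"]).as_matrix()[:,2]; print("G",G0, "z",Ro.from_quat(s["ee_rot"]).as_matrix().round(3))
T=[at(np.array([504,180,320])+k/7*np.array([68-504+504,-201.5,0]),R_head(81.6-54.6*k/6 if k<6 else 27)) for k in range(1,8)]
rows(T)
E
```

```text
t 5.6 q [-0.41   0.566  1.916  1.361  1.722 -0.929] tcp [480.2  22.3 320.5] F [-0.8 -1.6 -4.2] gap 12.4 gf 60.0
G [504.1917092  179.49070561 319.29655593] z [[ 0.001  0.989  0.151]
 [ 0.007 -0.151  0.988]
 [ 1.     0.    -0.007]]
[-0.7, -10.6, -24.6] [-0.154, 0.007, 0.001]
[-0.8, -21.2, -45.8] [-0.312, 0.007, 0.001]
[-0.9, -30.6, -63.1] [-0.471, 0.007, 0.002]
[-1.0, -38.1, -76.9] [-0.63, 0.007, 0.003]
[-1.1, -43.3, -87.5] [-0.789, 0.007, 0.003]
[-1.2, -45.7, -95.2] [-0.948, 0.007, 0.004]
[-1.4, -31.7, -122.2] [-0.948, 0.007, 0.004]
```

>>> {"api": "jog_arm", "payload": {
  "deltas": [-0.5,-10.6,-24.6,-0.154,0.006,0,5,-0.5,-21,-46,-0.312,0.006,0,5,-0.5,-30.6,-63,-0.471,0.006,0,5,-0.5,-38,-77,-0.63,0.006,0,5,-0.5,-43.3,-87.5,-0.789,0.006,0,5,-0.5,-45.7,-95,-0.948,0.006,0.004,5,-0.5,-31.7,-122,-0.948,0.006,0.004,5,-0.5,-31.7,-122,-0.948,0.006,0.004,5]
}}

```text
time: 6.6
tcp_pos: [432.0, -94.1, 321.1]
ee_rot: [0.687, 0.166, 0.687, -0.166]
contact_force: [-0.6, 0.8, -4.6]
finger_gap: 0.132
gripper_force: 60.0
```

```bash
python3 - <<'E'
from kin import *
s=log()
G0=s["tcp_pos"]+159*Ro.from_quat(s["ee_rot"]).as_matrix()[:,2]; print("G",G0, "z",Ro.from_quat(s["ee_rot"]).as_matrix().round(3))
t=snap("top","top1.png"); d=snap("side","side1.png")
f=lambda im,x,y,w,h,k:cv2.resize(im[y:y+h,x:x+w],None,fx=k,fy=k,interpolation=cv2.INTER_CUBIC)
c=proj("side",G0)[0].astype(int); c2=proj("top",G0)[0].astype(int); print(c,c2)
cv2.imwrite("pics/c1.png",np.hstack([f(t,c2[0]-40,c2[1]-50,80,100,5),f(d,c[0]-35,c[1]-35,80,100,5)]))
print("crop origins",c2-[40,50],c-[35,35])
E
```

```text
t 6.6 q [-0.698  0.432  2.254  1.932  1.4   -1.147] tcp [432.  -94.1 321.1] F [-0.6  0.8 -4.6] gap 12.2 gf 60.0
G [573.42070938 -21.4141034  321.05094132] z [[ 0.     0.457  0.889]
 [-0.    -0.889  0.457]
 [ 1.    -0.    -0.   ]]
[306 125] [351 172]
crop origins [311 122] [271  90]
```

View pics/c1.png

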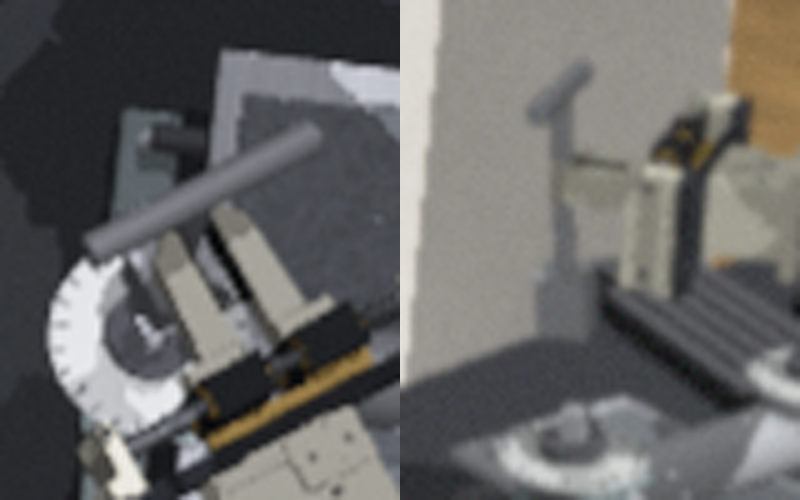

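The crop shows the key hanging upright in the grip. From above, the bar runs from (93,245) to (312,133) in crop pixels. From the side, the bar is at about (560,95) and the socket at about (567,306), with the slack screw's head below at (577,425).

```bash
cat >> h.py <<'E'
def tri(ps,pt):
    A=[];b=[]
    for n,p in (("side",ps),("top",pt)):
        c=C[n]; d=c["R"].T@np.linalg.inv(c["mtx"])@[p[0],p[1],1]; d/=np.linalg.norm(d); M=np.eye(3)-np.outer(d,d); A.append(M); b.append(M@(-c["R"].T@c["t"]))
    A=np.vstack(A);b=np.hstack(b); x=np.linalg.lstsq(A,b,rcond=None)[0]; return x,np.linalg.norm(A@x-b)
E
python3 - <<'E'
from h import *
s=manip.get_state();G=s["tcp_pos"]+159*Ro.from_quat(s["ee_rot"]).as_matrix()[:,2]
ct=lambda x,y:np.array([311+x/5-.4,122+y/5-.4]); cs=lambda x,y:np.array([271+(x-400)/5-.4,90+y/5-.4])
bar,e=tri(cs(560,95),ct(202.5,189)); print("bar",bar,e,"G",G)
a,b=plane("top",[ct(93,245),ct(312,133)],bar[2]); print("ends len",np.linalg.norm(a-b),"az",np.degrees(np.arctan2(*(b-a)[1::-1])))
# nominal: key vertical, axis through G, bar at G+53, socket bottom G-105
for nm,dz in (("bar",53),("socket mid",-84),("origin",-105)):
    p=G+[0,0,dz]; print(nm,"expect side crop",(proj("side",p)[0]-[271,90]+.4)*5+[400,0],"top crop",(proj("top",p)[0]-[311,122]+.4)*5)
print("head expect side", [(proj("side",[572.4,-21.5,z])[0]-[271,90]+.4)*5+[400,0] for z in (162,138)])
E
```

```text
bar [590.32639585 -14.69256832 372.77225548] 1.5384860999772891 G [572.57202579 -19.55447076 320.88818242]
ends len 105.78420931447091 az -63.72248428356937
bar expect side crop [584.5625236   97.46680308] top crop [217.7225421  231.14575689]
socket mid expect side crop [574.31031497 304.28783224] top crop [173.48987055 293.62041593]
origin expect side crop [572.83422649 334.0654293 ] top crop [167.54687853 302.01435615]
head expect side [array([571.26629212, 407.59973743]), array([569.65694271, 439.69071363])]
```

```bash
cat >> h.py <<'E'
TILT=94.; FWD=12.6; SG=105
def key(S,zo,az=27.0,tilt=None):
    r=pitch(az,TILT if tilt is None else tilt); tz=r.as_matrix()[:,2]
    return at(np.array([S[0],S[1],zo+SG])-FWD*tz,r)
E
python3 - <<'E'
from h import *
rows([key((572.4,-21.5),200),key((572.4,-21.5),172)])
for nm,p,z in (("dialL",(316+199.5/8,164+202.5/8),130),("dialR",(408+204/8,175+202.5/8),130),("colL",(316+202.5/8,164+200/8),138),("colR",(408+212.5/8,175+196/8),138)):
    print(nm,plane("top",np.array(p)-.5,z))
d=cv2.imread("pics/side0.png"); c=[proj("side",p)[0] for p in ([572.4,-21.5,130],[538,-259.1,130])]; print(c)
f=lambda im,x,y,w,h,k:cv2.resize(im[y:y+h,x:x+w],None,fx=k,fy=k,interpolation=cv2.INTER_CUBIC)
o=[(int(p[0])-25,int(p[1])-30) for p in c]; print(o)
cv2.imwrite("pics/sd.png",np.hstack([f(d,*q,50,50,8) for q in o]))
E
```

```text
[-27.9, 0.7, -13.2] [-0.006, 0.07, -0.002]
[-55.9, 0.7, -13.2] [-0.006, 0.07, -0.002]
dialL [[571.27665302 -21.59189518 130.        ]]
dialR [[ 538.10835295 -258.46577736  130.        ]]
colL [[570.65380526 -21.50973793 138.        ]]
colR [[ 538.93836833 -258.81526163  138.        ]]
[array([304.42537475, 179.65209396]), array([353.67427434, 164.04495879])]
[(279, 149), (328, 134)]
```

View pics/sd.png

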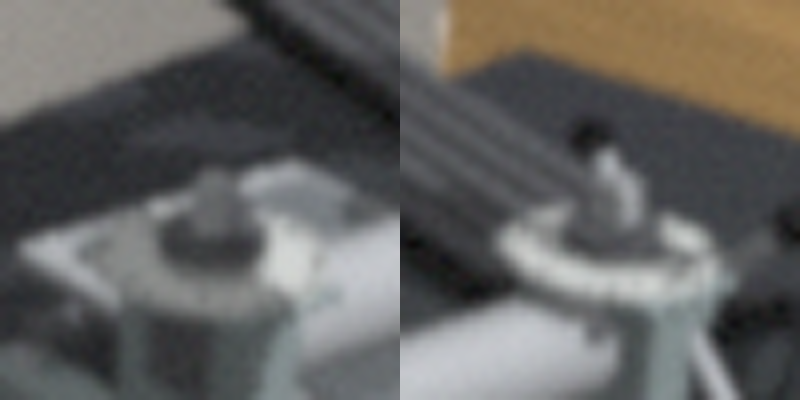

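The side view puts the left screw's head and collar at column 213 of the crop (px 305.1), about 0.7 px right of the prediction. That is within the calibration error.

>>> {"api": "jog_arm", "payload": {
  "deltas": [-14,0.5,-6.5,-0.003,0.035,0,5,-28,0.5,-13,-0.006,0.07,0,5,-42,0.5,-13,-0.006,0.07,0,5,-56,0.5,-13,-0.006,0.07,0,5,-56,0.5,-13,-0.006,0.07,0,5,-56,0.5,-13,-0.006,0.07,0,5]
}}

```text
time: 7.45
tcp_pos: [420.3, -98.7, 265.6]
ee_rot: [0.663, 0.159, 0.712, -0.172]
contact_force: [-0.8, 0.1, -4.2]
finger_gap: 0.131
gripper_force: 60.0
```

```bash
python3 - <<'E'
from h import *
s=log(); T=key((572.4,-21.5),172); print("dpos",s["tcp_pos"]-T[0],"drot",(Ro.from_quat(s["ee_rot"]).inv()*T[1]).as_rotvec())
t=snap("top","top2.png"); d=snap("side","side2.png")
S=np.array([572.4,-21.5])
cb=proj("top",[*S,330])[0].astype(int)-[35,30]; cs=proj("side",[*S,172])[0].astype(int)-[25,45]
f=lambda im,x,y,w,h,k:cv2.resize(im[y:y+h,x:x+w],None,fx=k,fy=k,interpolation=cv2.INTER_CUBIC)
cv2.imwrite("pics/c2.png",np.hstack([f(t,*cb,70,70,6),f(d,*cs,55,70,6)])); print(cb,cs)
print("expect bar ctr top crop",(proj("top",[*S,330])[0]-cb+.4)*6,"side crop col socket/head/bar",[(proj("side",[*S,z])[0]-cs+.4)*6+[420,0] for z in (330,193,172,162,138)])
E
```

```text
t 7.45 q [-0.73   0.615  2.309  1.946  1.563 -1.367] tcp [420.3 -98.7 265.6] F [-0.8  0.1 -4.2] gap 12.0 gf 60.0
dpos [0.40867489 0.52821618 0.58211939] drot [-0.00046539 -0.00179648 -0.0014539 ]
[316 142] [279 123]
expect bar ctr top crop [218.22898082 183.67346413] side crop col socket/head/bar [array([592.08034967,   0.77238393]), array([580.06626176, 240.33739475]), array([578.33455598, 274.86819866]), array([577.51955055, 291.11968492]), array([575.58833125, 329.62885636])]
```

View pics/c2.png

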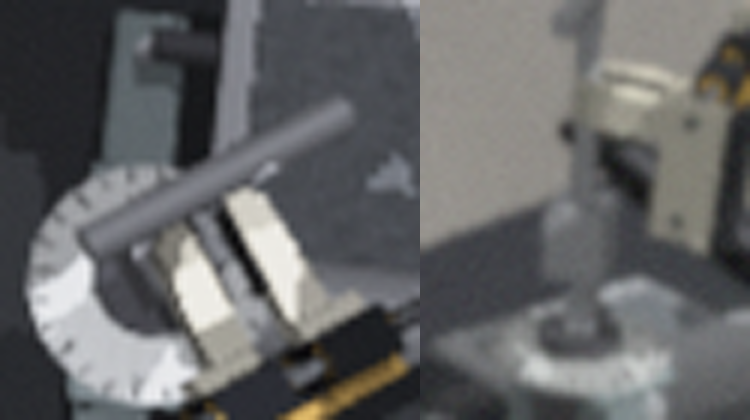

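In the side crop the socket spans columns 542–616 and the collar 540–623, so the socket sits about 1 px too far left. The top crop shows the bar centre at (216,176), against the expected (218,184). Both views ask for a shift of about 2.5 mm towards −x/−y. I'll refine this with edge profiles.

```bash
python3 - <<'E'
from h import *
t=cv2.imread("pics/top2.png"); d=cv2.imread("pics/side2.png").mean(2)
np.set_printoptions(linewidth=200)
for nm,r0,r1 in (("bar?",118,122),("stem",148,154),("socket",160,167),("head",171,174),("collar",176,180)):
    print(nm,"cols 294..318",np.round(d[r0:r1,294:319].mean(0)).astype(int))
# bar in top: pixels on grey, by line fit
m=t.astype(int); g=m.mean(2); sat=m.max(2)-m.min(2)
o=np.array([316,142]); A=np.array([88,243])/6+o-.5; B=np.array([345,110])/6+o-.5; u=(B-A)/np.linalg.norm(B-A); n=np.array([-u[1],u[0]])
for fr in (.2,.35,.5,.65,.8):
    c=A+fr*(B-A); k=np.arange(-8,8.01,.5); X=c+k[:,None]*n
    print(fr,np.round(cv2.remap(g.astype(np.float32),X[:,0].astype(np.float32)[None],X[:,1].astype(np.float32)[None],1)[0]).astype(int))
k=np.arange(-10,60,1.)
X=A+k[:,None]*u
print("along",np.round(cv2.remap(g.astype(np.float32),X[:,0].astype(np.float32)[None],X[:,1].astype(np.float32)[None],1)[0]).astype(int),A,B,np.linalg.norm(B-A))
E
```

```text
bar? cols 294..318 [143 144 141 142 144 145 144 144 143 141 138 135 128 121 115 108 114 125 120 125 138 142 143 144 143]
stem cols 294..318 [141 141 141 140 141 141 139 141 139 130 109 100 101  95  80  60  43  37  40  49  56  65  74  84 100]
socket cols 294..318 [ 67  66  66  68  73  88 105 108 106 105 103 103 102 102 101  92  84  78  68  67  66  67  71  80  86]
head cols 294..318 [ 67  67  66  70  74  75  83  89  97  98  97  96  95  92 103 132 149 155 150 141 140 138 133 132 130]
collar cols 294..318 [128 133 129 125 110  86  83  82  85 100 106 104 106 104  84  69  74  82 105 128 128 127 129 128 124]
0.2 [153 161 163 163 163 161 160 154 144 130 117 112 112 116 122 127 128 127 122 116 108 100  91  85  83  88  90  90  94  96  97  96  93]
0.35 [102 102 102 107 113 121 132 133 128 124 114 101 109 116 123 130 131 128 123 116 109  99  89  77  65  70  75  76  75  73  97 106 103]
0.5 [ 25  25  25  25  25  25  25  26  38  57  78  95 108 116 122 127 129 127 122 115 107 101 107 120 135 159 172 181 179 176 179 184 182]
0.65 [133 133 133 134 135 136 135 129 118 107  99 101 107 115 124 130 131 129 121 113 118 132 138 132 115  95  80  79  78  77  76  79  81]
0.8 [ 73  73  73  74  74  75  77  77  77  81  88  95 106 116 123 129 130 127 121 113 105  96  87  81  77  75  75  74  76  78  79  80  78]
along [130 134 138 157 163 164 164 163 150 107  99 125 129 129 129 129 130 130 129 130 129 132 130 131 130 131 130 131 131 130 130 129 129 129 130 129 130 129 130 129 131 131 130 130 130 131 129 131 130
 132 130 131 130 130 130 130 131 130 130 111  90  79  78  78  78  77  73  72  74  78] [330.16666667 182.        ] [373.         159.83333333] 48.22919816413656
```

```bash
python3 - <<'E'
from h import *
S=(569.0,-22.3)
rows([key(S,z) for z in (171,160,152,145,138)])
E
```

```text
[-1.5, -0.6, -4.1] [-0.0, -0.002, -0.0]
[-12.5, -0.6, -4.9] [-0.0, -0.002, -0.0]
[-20.5, -0.6, -5.4] [-0.0, -0.002, -0.0]
[-27.5, -0.6, -5.9] [-0.0, -0.002, -0.0]
[-34.5, -0.6, -6.4] [-0.0, -0.002, -0.0]
```

>>> {"api": "jog_arm", "payload": {
  "deltas": [-1.5,-0.6,-4.1,0,0,0,5,-6,-0.6,-4.4,0,0,0,5,-12.5,-0.6,-4.9,0,0,0,5,-16,-0.6,-5.1,0,0,0,5,-16,-0.6,-5.1,0,0,0,5]
}}

```text
time: 8.18
tcp_pos: [416.7, -100.5, 249.8]
ee_rot: [0.66, 0.159, 0.714, -0.171]
contact_force: [-0.9, -0.5, 5.9]
finger_gap: 0.136
gripper_force: 60.0
```

```bash
python3 - <<'E'
from h import *
s=log(); print(s["wrist_torque"])
rows([key((569.0,-22.3),z) for z in (156.5,150,145,138)])
E
```

```text
t 8.18 q [-0.741  0.665  2.318  1.936  1.592 -1.423] tcp [ 416.7 -100.5  249.8] F [-0.9 -0.5  5.9] gap 12.5 gf 60.0
[ 0.27092067 -0.53172645  0.03889089]
[-0.3, -0.5, 0.0] [0.0, -0.008, 0.0]
[-6.8, -0.5, -0.5] [0.0, -0.008, 0.0]
[-11.8, -0.5, -0.9] [0.0, -0.008, 0.0]
[-18.8, -0.5, -1.4] [0.0, -0.008, 0.0]
```

```bash
python3 - <<'E'
from h import *
t=snap("top","top3.png"); d=snap("side","side3.png")
f=lambda im,x,y,w,h,k:cv2.resize(im[y:y+h,x:x+w],None,fx=k,fy=k,interpolation=cv2.INTER_CUBIC)
cv2.imwrite("pics/c3.png",np.hstack([f(t,316,142,66,80,6),f(d,279,110,65,80,6)]))
d=d.mean(2)
for r0,r1 in ((145,150),(153,157),(163,167),(168,171),(172,174),(175,176),(176,180)): print(r0,np.round(d[r0:r1,294:319].mean(0)).astype(int))
print("col 305 rows 155..185",np.round(d[155:185,303:308].mean(1)).astype(int))
E
```

```text
145 [141 141 140 139 139 140 140 135 121 101  89  90 101 107 115 117 118 119
 124 131 139 144 142 135 131]
153 [140 139 139 139 135 130 124 120 115 106 101  94  98 101  96  79  63  55
  50  37  31  29  29  37  52]
163 [ 66  68  67  67  68  73  93 117 122 118 116 113 109 104 102 100  95  84
  76  69  67  67  70  80 102]
168 [ 66  66  67  65  67  71  86  99 101 101 101 102 102 101 103 100  91  89
  94 112 122 125 117  99  91]
172 [ 67  67  69  73  78  86 103 118 116 106 102 104 102 101 100  99  99 112
 127 132 134 131 130 130 130]
175 [ 89 102 109 124 139 127 112 106 104 103 103 100  97  94  85  81  91 115
 123 123 126 128 126 124 124]
176 [125 132 130 125 109  82  69  68  67  82  89  91  89  84  71  68  70  78
 104 127 131 127 127 127 124]
col 305 rows 155..185 [ 94  86  87  95 103 105 112 119 121 115 109 103 102 102 102 101 102 103
 103 103  99  99  95  82  73  74  81 104 144 170]
```

View pics/c3.png

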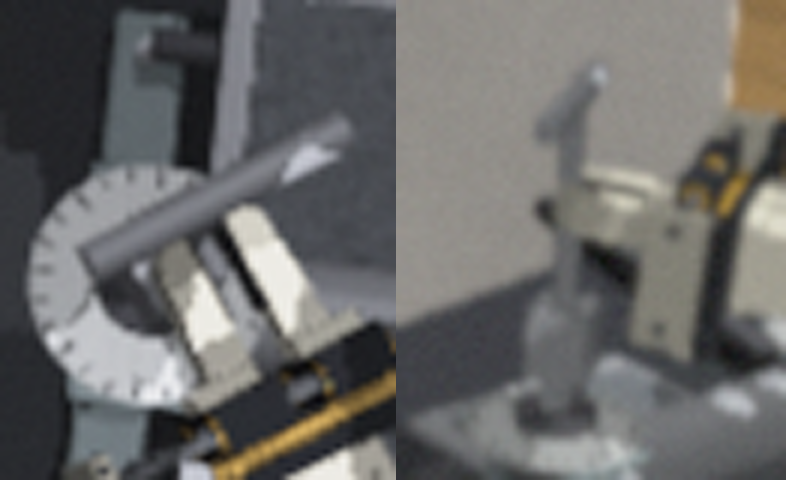

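The side crop shows the socket over the head and roughly centred on the collar, with its rim catching at about z 157. The top crop's bar runs from (88,262) to (345,125).

```bash
python3 - <<'E'
from h import *
t=cv2.imread("pics/top3.png"); g=t.mean(2).astype(np.float32)
A=np.array([85,262])/6+[316,142]-.5;B=np.array([345,125])/6+[316,142]-.5
u=(B-A)/np.linalg.norm(B-A); n=np.array([-u[1],u[0]]); smp=lambda X:np.round(cv2.remap(g,X[:,0].astype(np.float32)[None],X[:,1].astype(np.float32)[None],1)[0]).astype(int)
for fr in (.2,.5,.8): print(smp(A+fr*(B-A)+np.arange(-6,6.01,.5)[:,None]*n))
print(smp(A+np.arange(-8,58)[:,None]*u))
print(A,B,"mid",(A+B)/2,"bar world z315",plane("top",(A+B)/2,315),"ends",plane("top",[A,B],315))
print("expected px at kin", proj("top",[569,-22.3,315]))
t0=cv2.imread("pics/top0.png")
# head + pointer in top0
h=t0[175:198,330:358].mean(2).round().astype(int); print(h)
E
```

```text
[162 162 162 159 153 139 121 115 113 115 121 126 129 130 125 119 110 102
  93  86  84  93  97  92  86]
[ 26  26  35  45  57  73  85  96 107 114 121 127 129 129 124 118 109 102
  98  99 111 134 154 171 178]
[ 81  80  79  78  78  78  83  91  99 109 119 127 139 157 178 192 196 194
 182 167 136 105  88  79  77]
[161 162 163 161 164 163 165 145  99 103 124 129 128 128 129 129 128 130
 129 131 130 132 131 130 129 130 130 130 130 129 129 130 131 129 131 129
 130 129 130 130 132 131 130 131 130 130 133 136 147 158 154 138 130 131
 130 130 130 121  92  78  78  77  76  77  77  79]
[329.66666667 185.16666667] [373.         162.33333333] mid [351.33333333 173.75      ] bar world z315 [[572.0790838  -22.30505947 315.        ]] ends [[547.19336698  26.79164798 315.        ]
 [597.12388322 -71.71561892 315.        ]]
expected px at kin [[351.38507487 175.10837074]]
[[128 155 161 162 163 163 163 161 159 162 161 161 164 162 186 221 231 231
  229 229 222 200 220 230 218 158  95  78]
 [129 149 161 165 162 164 162 161 161 162 161 160 164 163 159 211 231 231
  229 229 230 214 203 225 217 199 147  86]
 [1
[... 1754 characters left out ...]
136 118  86  54  57  49  44  42  42  43  49  47  45  50  79  91  90  93
   91 122 206 232 232 231 232 233 232 230]
 [137 118 107  64  50  54  47  43  43  46  41  44  41  54  82  91  92  92
  104 180 225 232 231 231 232 233 232 231]
 [153 130 118  91  53  57  56  46  43  42  49  54  51  57  81  94  94  89
  137 212 231 232 231 231 232 233 233 231]
 [166 140 118 112  84  63  57  48  48  51  57  57  59  59  84  96  97 137
  196 227 232 232 232 231 232 233 232 212]
 [167 152 131 119 112  97  68  43  49  60  62  60  60  61  71 108 148 203
  230 231 232 233 231 231 233 233 232 213]
 [166 166 154 130 119 117 102  88  79  62  54  59  86 100 134 165 203 229
  233 232 233 233 232 231 232 232 232 231]]
```

>>> {"api": "jog_arm", "payload": {
  "deltas": [-1,-0.6,0.6,0,0,0,5,-2.5,-0.6,0.6,0,0,0,5]
}}

```text
time: 8.52
tcp_pos: [417.2, -99.8, 248.7]
ee_rot: [0.659, 0.159, 0.715, -0.171]
contact_force: [-2.6, -1.0, 17.7]
finger_gap: 0.133
gripper_force: 60.0
```

>>> {"api": "jog_arm", "payload": {
  "deltas": [2,0,-2,0,0,0,5,0,0,-2,0,0,0,5]
}}

```text
time: 8.78
tcp_pos: [415.4, -100.7, 248.6]
ee_rot: [0.659, 0.159, 0.715, -0.171]
contact_force: [-1.1, -0.8, 17.8]
finger_gap: 0.133
gripper_force: 60.0
```

```bash
python3 - <<'E'
from h import *
np.set_printoptions(linewidth=200)
s=log(); print(s["wrist_torque"]); T=key((569,-22.3),157); R=Ro.from_quat(s["ee_rot"]); M=R.as_matrix(); print("tilt",90+np.degrees(np.arcsin(M[2,2])),"az",np.degrees(np.arctan2(M[1,2],M[0,2])),"S,zo",s["tcp_pos"]-T[0]+[569,-22.3,157])
for f,r0,r1 in (("side2",160,182),("side3",165,182)):
    d=cv2.imread(f"pics/{f}.png").mean(2).round().astype(int); print(f); 
    for r in range(r0,r1): print(r,d[r,294:318])
print("pred rows/cols head top, collar, S=572.4",proj("side",[[572.4,-21.5,z] for z in (162,138,172,157)]))
E
```

```text
t 8.78 q [-0.744  0.671  2.321  1.934  1.6   -1.433] tcp [ 415.4 -100.7  248.6] F [-1.1 -0.8 17.8] gap 12.2 gf 60.0
[ 1.16224136 -2.30765145  0.02988623]
tilt 94.69618589733584 az 27.001022986359576 S,zo [567.88467268 -22.99546885 155.53986752]
side2
160 [ 68  67  63  66  72  97 118 127 120 116 111 107 103 101 102  93  85  78  69  66  66  69  80 101]
161 [ 69  66  66  68  74  93 116 114 111 106 104 102 103 103 102  93  83  80  71  67  64  65  77 100]
162 [ 67  65  69  71  75  90 107 107 102 105 102 101 102 103 102  91  84  77  68  69  68  67  75  84]
163 [ 65  67  67  68  74  85 100 102 101 102 104 102 104 102  99  95  85  80  69  67  65  66  70  71]
164 [ 64  67  65  66  71  81  99 104 104 102 101 105 101 100  99  91  82  78  68  66  65  69  64  67]
165 [ 67  66  65  67  69  86  97 100 101 100 103 103  99 100 101  88  82  77  67  67  65  65  69  70]
166 [ 67  66  64  69  72  86 100 103 101 102  99 102 101 101 101  94  84  73  65  67  66  68  64  66]
167 [ 66  69  67  66  73  86  99 101 101 100 103 103 105 101  98  91  80  74  70  71  66  70  66  67]
168 [ 68  69  65  65  73  83  94 
[... 2592 characters left out ...]
 82  99 114 125 128 125 125 124]
177 [125 132 130 123 103  78  68  67  72  92 100 102  97  86  71  64  66  76 105 125 126 122 123 128]
178 [133 137 135 128 106  75  65  68  60  77  85  85  83  78  64  62  60  66  97 129 129 126 128 125]
179 [134 138 136 130 110  76  60  59  54  62  67  76  80  79  73  72  72  71 102 130 139 137 132 132]
180 [135 138 137 133 120  80  62  59  61  62  67  77  81  86  84  84  84  81 106 132 141 139 138 133]
181 [137 138 137 137 127  99  81  74  70  71  77  82  86  89  92  94 100 102 118 133 139 140 140 132]
pred rows/cols head top, collar, S=572.4 [[304.85325842 171.11994749]
 [304.53138854 177.53814273]
 [304.98909266 168.41136644]
 [304.78572382 172.46661052]]
```

>>> {"api": "jog_arm", "payload": {
  "deltas": [1,0,-1,0,0,0,5,0,0,-2,0,0,0,5]
}}

```text
time: 9.02
tcp_pos: [413.6, -101.6, 248.4]
ee_rot: [0.659, 0.159, 0.715, -0.171]
contact_force: [-0.5, -0.7, 16.0]
finger_gap: 0.134
gripper_force: 60.0
```

```bash
cat > st.py <<'E'
from h import *
s=log(); T=key((569,-22.3),157); M=Ro.from_quat(s["ee_rot"]).as_matrix(); print("tau",s["wrist_torque"],"tilt",90+np.degrees(np.arcsin(M[2,2])),"S,zo",s["tcp_pos"]-T[0]+[569,-22.3,157])
E
python3 st.py
```

```text
t 9.03 q [-0.75   0.671  2.324  1.928  1.602 -1.436] tcp [ 413.6 -101.6  248.4] F [-0.5 -0.7 16. ] gap 12.3 gf 60.0
tau [ 1.02017897 -1.99944141  0.03205967] tilt 94.69559103524944 S,zo [566.16285281 -23.87577792 155.37230235]
```

>>> {"api": "jog_arm", "payload": {
  "deltas": [16,0,2,0,0,0,5,16,0,2,0,0,0,5,16,0,2,0,0,0,5,16,0,2,0,0,0,5]
}}

```text
time: 9.52
tcp_pos: [414.1, -100.8, 261.8]
ee_rot: [0.663, 0.158, 0.711, -0.172]
contact_force: [0.1, -0.1, -3.9]
finger_gap: 0.137
gripper_force: 60.0
```

```bash
python3 st.py; python3 - <<'E'
from h import *
np.set_printoptions(linewidth=220)
t=snap("top","top4.png"); d=snap("side","side4.png")
f=lambda im,x,y,w,h,k:cv2.resize(im[y:y+h,x:x+w],None,fx=k,fy=k,interpolation=cv2.INTER_CUBIC)
cv2.imwrite("pics/c4.png",np.hstack([f(t,318,140,60,75,8)[:,:480],f(d,287,112,40,75,8)]))
E
```

```text
t 9.53 q [-0.747  0.625  2.322  1.93   1.574 -1.386] tcp [ 414.1 -100.8  261.8] F [ 0.1 -0.1 -3.9] gap 12.6 gf 60.0
tau [-0.5312649   1.10405223  0.00338622] tilt 94.06670463815053 S,zo [566.62619964 -23.0694059  168.78393699]
```

View pics/c4.png

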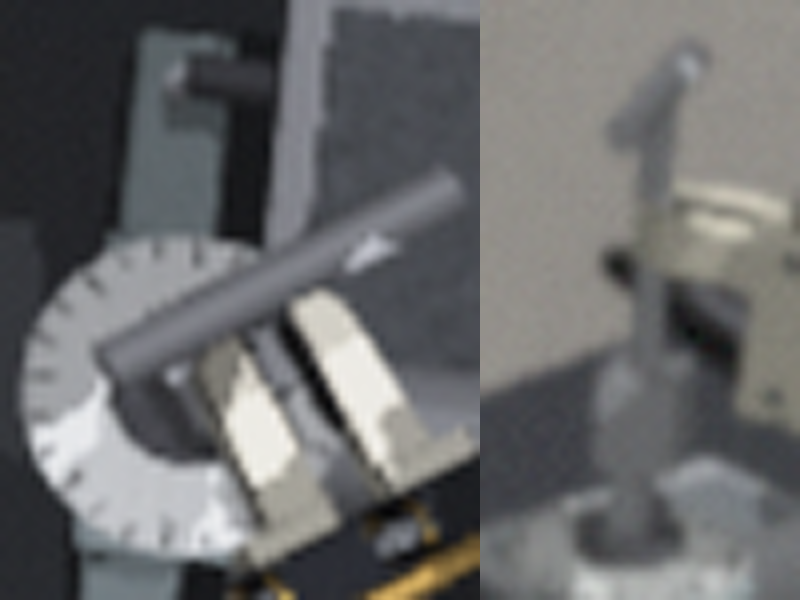

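The crop shows the key upright. The bar's centre is at about (279,268) in the top crop, and in the side crop the socket (590–685) sits just right of the collar (575–682). A bright bit of the head is still visible in the top crop at (178,375).

```bash
python3 - <<'E'
from h import *
np.set_printoptions(linewidth=220)
t=cv2.imread("pics/top4.png"); g=t.mean(2).astype(np.float32)
o=np.array([318,140]); A=np.array([100,358])/8+o-.5;B=np.array([457,180])/8+o-.5
u=(B-A)/np.linalg.norm(B-A); n=np.array([-u[1],u[0]]); smp=lambda X:np.round(cv2.remap(g,X[:,0].astype(np.float32)[None],X[:,1].astype(np.float32)[None],1)[0]).astype(int)
for fr in (.2,.5,.8): print(smp(A+fr*(B-A)+np.arange(-6,6.01,.5)[:,None]*n))
print(smp(A+np.arange(-6,52)[:,None]*u),np.linalg.norm(B-A))
m=(A+B)/2; print("mid",m,plane("top",m,327),"az",plane("top",B,327)-plane("top",A,327))
S=np.array([566.6,-23.1]); h=np.radians(27); e=np.array([[np.cos(h),np.sin(h)],[-np.sin(h),np.cos(h)]])
sq=lambda S,w,z:np.array([[*(S+w/2*(i*e[0]+j*e[1])),z] for i,j in((1,1),(1,-1),(-1,-1),(-1,1))])
print("kin bar px",proj("top",[*S,327]),"socket top px",proj("top",sq(S,34,211)).round(1).tolist(),"bottom",proj("top",sq(S,34,169)).round(1).tolist())
print("head px for 572.4,-21.5",proj("top",sq(np.array([572.4,-21.5]),13.5,162)).round(1).tolist(),proj("top",sq(np.array([572.4,-21.5]),17,159)).round(1).tolist())
print(g[178:200,330:362].round().astype(int))
E
```

```text
[160 160 160 160 160 156 147 133 118 115 113 116 123 128 130 129 124 118 109 101  93  86  87  91  91]
[ 28  29  38  55  72  87  99 102 104 106 110 118 125 129 130 126 121 112 104 102 111 127 148 175 186]
[ 77  76  76  76  75  76  78  84  94 104 114 123 128 132 128 122 115 107 103 106 104  96  89  82  78]
[151 160 164 164 161 139  95 109 118 120 121 121 120 120 121 122 123 122 124 123 124 124 123 124 123 124 124 125 124 126 125 125 126 125 126 125 126 127 128 127 128 128 129 129 130 129 128 130 128 131 129 130 130 131
 131 125 100  82] 49.86434723326878
mid [352.3125 173.125 ] [[570.96580042 -22.64366546 327.        ]] az [[  48.06361329 -100.30269503    0.        ]]
kin bar px [[352.59741228 175.06714647]] socket top px [[335.8, 181.9], [348.1, 175.5], [355.0, 187.6], [342.7, 194.2]] bottom [[333.9, 185.1], [345.7, 178.8], [352.3, 190.6], [340.5, 197.0]]
head px for 572.4,-21.5 [[338.4, 185.0], [343.0, 182.5], [345.7, 187.2], [341.0, 189.7]] [[337.3, 185.0], [343.2, 181.8], [346.4, 187.7], [340.5, 190.8]]
[[163 160 162 163 162 162 144 140 118 110 110 113 120 127 133 131 129 124 115 1
[... 2103 characters left out ...]
234 233 233 178 130 157 164 162 143 100  82]
 [205 198 197 186 147 100  77  74  72  71  58  54  55  51  57  84 108 204 233 234 233 233 234 234 219 144 139 143 140 154 130  86]
 [197 197 198 198 187 166 112  72  69  71  67  62  50  47  40  75  96 169 223 233 234 234 233 233 219 161 150 146 127 133 125  99]
 [198 198 198 198 196 195 173 152 133 100  83  84  90  87  85  98  91 109 211 234 233 233 233 221 181 161 165 163 145 123 109 105]
 [198 198 198 197 196 195 197 198 186 164 158 158 164 166 184 168 117  88 180 228 233 234 233 197 159 161 162 163 145 114 104 103]
 [199 198 198 198 196 196 198 196 194 195 198 198 197 197 223 198 150 102 110 217 235 219 205 180 161 161 161 156 125 101  98  98]]
```

```bash
python3 st.py; python3 - <<'E'
from h import *
rows([key((568.4,-21.3),z) for z in (166,159,155,150)])
E
```

```text
t 9.62 q [-0.747  0.625  2.322  1.93   1.574 -1.386] tcp [ 414.1 -100.8  262. ] F [ 0.2  0.  -3.6] gap 12.5 gf 60.0
tau [-0.56180307  1.05702513 -0.00143901] tilt 94.07820248987278 S,zo [566.64788531 -23.08782613 168.92222515]
[-3.1, -0.8, 2.2] [0.0, -0.001, -0.002]
[-10.1, -0.8, 1.7] [0.0, -0.001, -0.002]
[-14.1, -0.8, 1.4] [0.0, -0.001, -0.002]
[-19.0, -0.8, 1.0] [0.0, -0.001, -0.002]
```

>>> {"api": "jog_arm", "payload": {
  "deltas": [-3,-0.8,2.2,0,0,0,5,-8,-0.8,1.9,0,0,0,5,-12.5,-0.8,1.5,0,0,0,5,-13.5,-0.8,1.4,0,0,0,5,-13.5,-0.8,1.4,0,0,0,5]
}}

```text
time: 10.25
tcp_pos: [415.9, -99.1, 250.0]
ee_rot: [0.66, 0.159, 0.714, -0.171]
contact_force: [-1.5, -0.2, 5.9]
finger_gap: 0.135
gripper_force: 60.0
```

```bash
python3 st.py
```

```text
t 10.25 q [-0.74   0.664  2.322  1.937  1.593 -1.426] tcp [415.9 -99.1 250. ] F [-1.5 -0.2  5.9] gap 12.4 gf 60.0
tau [ 0.25933181 -0.45757078  0.15203969] tilt 94.42592106366162 S,zo [568.43230763 -21.34228214 156.95149315]
```

>>> {"api": "jog_arm", "payload": {
  "deltas": [-0.5,-0.7,0,0,0,0,5,-0.5,-1.4,0,0,0,0,5]
}}

```text
time: 10.5
tcp_pos: [415.5, -98.1, 249.8]
ee_rot: [0.66, 0.159, 0.714, -0.171]
contact_force: [-0.6, -0.7, 7.2]
finger_gap: 0.134
gripper_force: 60.0
```

>>> {"api": "jog_arm", "payload": {
  "deltas": [0,-0.7,0,0,0,0,5,0,-1.4,0,0,0,0,5]
}}

```text
time: 10.75
tcp_pos: [414.9, -97.1, 249.7]
ee_rot: [0.66, 0.159, 0.714, -0.17]
contact_force: [-0.8, -1.2, 5.7]
finger_gap: 0.14
gripper_force: 60.1
```

>>> {"api": "jog_arm", "payload": {
  "deltas": [2.5,2.5,1,0,0,0,5,2.5,5.2,2,0,0,0,5,0,5.2,2,0,0,0,5,-0.5,5.2,2,0,0,0,5]
}}

```text
time: 11.25
tcp_pos: [418.8, -100.1, 247.7]
ee_rot: [0.663, 0.158, 0.711, -0.172]
contact_force: [0.2, -0.8, -3.8]
finger_gap: 0.134
gripper_force: 60.0
```

```bash
python3 st.py
```

```text
t 11.25 q [-0.736  0.669  2.314  1.94   1.585 -1.421] tcp [ 418.8 -100.1  247.7] F [ 0.2 -0.8 -3.8] gap 12.4 gf 60.0
tau [-0.54327273  1.07263897 -0.0159483 ] tilt 94.04456814477705 S,zo [571.2931887  -22.42527347 154.63494269]
```

>>> {"api": "jog_arm", "payload": {
  "deltas": [-4,0,-0.3,0,0,0,5,-8,0,-0.6,0,0,0,5]
}}

```text
time: 11.5
tcp_pos: [418.7, -100.2, 239.8]
ee_rot: [0.663, 0.159, 0.712, -0.171]
contact_force: [0.4, -0.5, -4.4]
finger_gap: 0.133
gripper_force: 60.0
```

>>> {"api": "jog_arm", "payload": {
  "deltas": [-2,0,-0.1,0,0,0,5,-4,0,-0.3,0,0,0,5]
}}

```text
time: 11.75
tcp_pos: [418.8, -100.2, 235.9]
ee_rot: [0.663, 0.159, 0.712, -0.171]
contact_force: [0.1, -0.2, -4.4]
finger_gap: 0.136
gripper_force: 60.0
```

>>> {"api": "jog_arm", "payload": {
  "deltas": [-2,0,-0.1,0,0,0,5,-3,0,-0.2,0,0,0,5,-3,0,-0.2,0,0,0,5]
}}

```text
time: 12.12
tcp_pos: [418.8, -100.2, 233.1]
ee_rot: [0.663, 0.159, 0.712, -0.171]
contact_force: [-0.6, -0.8, -3.7]
finger_gap: 0.134
gripper_force: 60.0
```

>>> {"api": "jog_arm", "payload": {
  "deltas": [-2,0,-0.1,0,0,0,5,-2,0,-0.1,0,0,0,5]
}}

```text
time: 12.38
tcp_pos: [418.8, -100.2, 231.0]
ee_rot: [0.663, 0.159, 0.712, -0.171]
contact_force: [-0.4, 1.0, -4.0]
finger_gap: 0.133
gripper_force: 60.0
```

>>> {"api": "jog_arm", "payload": {
  "deltas": [-1,0,-0.1,0,0,0,5,-2,0,-0.1,0,0,0,5]
}}

```text
time: 12.62
tcp_pos: [418.8, -100.1, 229.7]
ee_rot: [0.662, 0.159, 0.713, -0.171]
contact_force: [-1.7, 0.4, 3.4]
finger_gap: 0.133
gripper_force: 60.0
```

>>> {"api": "jog_arm", "payload": {
  "deltas": [-1,0,-0.1,0,0,0,5,-2,0,-0.1,0,0,0,5]
}}

```text
time: 12.88
tcp_pos: [418.9, -100.2, 228.7]
ee_rot: [0.66, 0.159, 0.714, -0.171]
contact_force: [-2.5, 0.2, 13.1]
finger_gap: 0.134
gripper_force: 60.0
```

>>> {"api": "jog_arm", "payload": {
  "deltas": [2,0,0.1,0,0,0,5,2,0,0.1,0,0,0,50,2,0,0.1,0,0,0,50,2,0,0.1,0,0,0,50]
}}

```text
time: 13.38
tcp_pos: [418.8, -100.1, 229.0]
ee_rot: [0.663, 0.159, 0.712, -0.171]
contact_force: [-0.1, 0.7, 0.1]
finger_gap: 0.414
gripper_force: 0.0
```

```bash
python3 st.py; python3 - <<'E'
from h import *
np.set_printoptions(linewidth=220)
t=snap("top","top5.png"); d=snap("side","side5.png")
f=lambda im,x,y,w,h,k:cv2.resize(im[y:y+h,x:x+w],None,fx=k,fy=k,interpolation=cv2.INTER_CUBIC)
cv2.imwrite("pics/c5.png",np.hstack([f(t,318,140,60,75,8)[:,:480],f(d,287,112,40,75,8)]))
g=d.mean(2).round().astype(int)
for r in range(116,186): print(r,g[r,296:318])
E
```

```text
t 13.38 q [-0.736  0.726  2.315  1.939  1.606 -1.475] tcp [ 418.8 -100.1  229. ] F [-0.1  0.7  0.1] gap 38.1 gf 0.0
tau [-0.25231823  0.51388849 -0.01046831] tilt 94.09150274829236 S,zo [571.36498245 -22.42493397 135.97098127]
116 [142 142 142 141 143 143 144 142 143 142 143 143 145 143 143 146 143 144 141 144 143 144]
117 [141 141 143 143 144 144 145 142 142 142 144 143 144 144 142 144 144 145 141 145 142 141]
118 [142 144 144 144 145 144 141 146 141 142 143 143 145 145 141 143 147 143 141 140 145 143]
119 [143 142 142 144 143 142 142 144 141 142 140 144 144 142 144 144 144 142 144 143 143 142]
120 [143 140 144 142 143 144 145 143 143 144 143 141 142 147 145 142 143 141 139 141 144 142]
121 [144 142 144 143 144 143 143 142 144 143 143 144 143 139 144 146 142 143 142 143 141 143]
122 [142 142 145 142 143 145 144 143 143 144 146 145 143 141 145 141 142 143 142 142 139 143]
123 [143 142 144 144 144 144 140 142 141 142 142 142 141 142 141 144 145 141 142 141 142 142]
124 [145 141 142 140 146 142 142 143 140 142 141 137 139 141 146 144 144 143 138 137 142 143]
125 [146 145 141 144 144 14
[... 4962 characters left out ...]
3  97  87  68  69  98 128 131 128 127 125]
179 [134 130 111  81  73  77  75  79  83  81  84  90  88  79  65  68  99 130 139 137 135 129]
180 [135 134 113  84  65  64  63  62  67  70  74  76  75  69  61  77 104 133 140 140 135 132]
181 [139 137 126 105  81  71  63  62  64  64  65  69  68  69  67  84 112 133 137 140 138 132]
182 [138 138 133 119 105  91  82  84  79  75  86  91  97 101 104 108 113 124 137 141 139 130]
183 [136 140 137 132 115 105  99  97  94  96 113 137 143 147 146 141 126 124 140 145 145 132]
184 [134 137 138 135 124 114 106 104 104 106 126 158 170 171 170 168 150 143 152 159 155 138]
185 [123 126 132 136 134 123 115 109 110 111 131 162 173 176 173 171 164 151 155 173 172 155]
```

```bash
python3 - <<'E'
from kin import *
s=manip.get_state(); p0=s["tcp_pos"]; r0=Ro.from_quat(s["ee_rot"]); tz=r0.as_matrix()[:,2]
pA=p0-60*tz
T=[(p0-30*tz,r0),(pA,r0),(pA+[0,0,60],r0),(pA+[0,0,120],r0)]
B=pA+[0,0,120]; E=np.array([520,-50,520.])
for k in range(1,11):
    f=k/10; T.append((B+f*(E-B)+[0,0,20*np.sin(np.pi*f)], pitch(27,94*(1-f))))
for k in range(1,9): T.append((E+k/8*(np.array([571.3,-22.4,510])-E),R_down(27+90*k/8)))
q=s["joint_pos"]; 
for t in T:
    q2,e=ik(t,q); print(np.round(q2,2),round(e,3),"max dq",np.abs(q2-q).max().round(2)); q=q2
rows(T[:12])
t=cv2.imread("pics/top5.png")
print("bar", tri((307.3,133.7),(352,175)), proj("side",[571.3,-22.4,296]), proj("top",[571.3,-22.4,296]))
E
```

```text
[-0.82  0.74  2.36  1.85  1.63 -1.52] 0.0 max dq 0.09
[-0.92  0.75  2.39  1.75  1.64 -1.57] 0.0 max dq 0.1
[-0.92  0.55  2.38  1.76  1.6  -1.36] 0.0 max dq 0.21
[-0.92  0.36  2.34  1.76  1.56 -1.13] 0.0 max dq 0.23
[-0.86  0.24  2.27  1.71  1.36 -0.94] 0.0 max dq 0.2
[-0.8   0.15  2.19  1.59  1.18 -0.73] 0.0 max dq 0.21
[-0.73  0.09  2.09  1.4   1.04 -0.48] 0.0 max dq 0.24
[-0.65  0.06  1.99  1.16  0.96 -0.21] 0.0 max dq 0.27
[-0.57  0.06  1.88  0.9   0.94  0.07] 0.0 max dq 0.28
[-0.5   0.08  1.77  0.64  0.99  0.33] 0.0 max dq 0.26
[-0.42  0.11  1.65  0.43  1.09  0.53] 0.0 max dq 0.22
[-0.36  0.16  1.54  0.25  1.23  0.68] 0.0 max dq 0.17
[-0.3   0.21  1.42  0.12  1.39  0.79] 0.0 max dq 0.16
[-0.24  0.28  1.3   0.    1.56  0.86] 0.0 max dq 0.17
[-0.23  0.29  1.29 -0.    1.56  0.67] 0.0 max dq 0.19
[-0.22  0.3   1.28  0.    1.56  0.48] 0.0 max dq 0.19
[-0.22  0.31  1.26 -0.    1.57  0.3 ] 0.0 max dq 0.19
[-0.21  0.33  1.25 -0.    1.57  0.11] 0.0 max dq 0.19
[-0.2   0.34  1.23 -0.    1.57 -0.08] 0.0 max dq 0.19
[-0.19  0.35  1.22  0.    1.57 -0.27] 0.0 max dq 0.19
[-0.18  0.36  1.2   0.    1.58 -0.46] 0.0 max dq 0.19
[-0.17  0.38  1.18  0.    1.58 -0.64] 0.0 max dq 0.19
[-0.0, -0.0, -30.0] [0.0, 0.0, 0.0]
[0.0, -0.0, -60.0] [0.0, 0.0, 0.0]
[59.8, -0.1, -55.7] [0.0, 0.0, 0.0]
[119.7, -0.2, -51.4] [0.0, 0.0, 0.0]
[142.1, -0.1, -32.5] [-0.0, -0.166, -0.002]
[163.9, 0.0, -13.6] [-0.0, -0.33, -0.002]
[184.6, 0.1, 5.2] [-0.0, -0.494, -0.001]
[203.7, 0.2, 23.9] [-0.0, -0.658, -0.001]
[220.9, 0.3, 42.4] [-0.001, -0.822, -0.001]
[236.2, 0.4, 60.8] [-0.001, -0.986, -0.001]
[249.6, 0.5, 79.1] [-0.001, -1.15, -0.001]
[261.4, 0.6, 97.3] [-0.001, -1.314, -0.001]
bar (array([574.21984813, -27.03124667, 292.03362971]), np.float64(0.5847514093706052)) [[307.20313799 133.06406205]] [[350.14574012 175.81208011]]
```

>>> {"api": "jog_arm", "payload": {
  "deltas": [0,0,-30,0,0,0,50,0,0,-60,0,0,0,50,60,0,-56,0,0,0,50,120,0,-51,0,0,0,50,142,0,-32,0,-0.166,0,50,164,0,-14,0,-0.33,0,50,185,0,5,0,-0.494,0,50,204,0,24,0,-0.658,0,50]
}}

```text
time: 14.48
tcp_pos: [427.1, -95.6, 435.4]
ee_rot: [0.858, 0.205, 0.458, -0.109]
contact_force: [-0.6, 0.9, -0.3]
finger_gap: 0.544
gripper_force: 0.0
```

```bash
python3 - <<'E'
from kin import *
s=log(); p0=s["tcp_pos"]
t=94-37.7; E=np.array([520,-50,520.])
T=[(p0+k/6*(E-p0)+[0,0,10*np.sin(np.pi*k/6)],pitch(27,t*(1-k/6))) for k in range(1,7)]+[(E+[10,5,0],R_down(36)),(E+[20,10,0],R_down(46))]
rows(T)
E
```

```text
t 14.47 q [-0.646  0.061  1.984  1.156  0.953 -0.2  ] tcp [427.1 -95.6 435.4] F [-0.6  0.9 -0.3] gap 50.0 gf 0.0
[25.5, 0.2, 3.7] [0.001, -0.161, -0.001]
[49.8, 0.5, 8.1] [0.001, -0.325, -0.001]
[72.2, 0.7, 13.8] [0.001, -0.489, -0.001]
[92.4, 0.9, 21.1] [0.001, -0.652, -0.001]
[110.7, 1.2, 29.6] [0.001, -0.816, -0.001]
[127.9, 1.4, 38.8] [0.001, -0.98, -0.001]
[134.1, 1.5, 48.1] [0.078, -0.978, -0.145]
[140.3, 1.5, 57.4] [0.164, -0.971, -0.306]
```

>>> {"api": "jog_arm", "payload": {
  "deltas": [25.5,0,4,0,-0.161,0,50,50,0.5,8,0,-0.325,0,60,72,0.7,14,0,-0.489,0,91,92,1,21,0,-0.652,0,91,111,1,30,0,-0.816,0,91,128,1.4,39,0,-0.98,0,91,134,1.5,48,0.078,-0.978,-0.145,91,140,1.5,57,0.164,-0.971,-0.306,91]
}}

```text
time: 15.48
tcp_pos: [539.8, -40.4, 518.7]
ee_rot: [0.919, 0.394, 0.001, -0.002]
contact_force: [0.3, 0.5, 0.7]
finger_gap: 0.99
gripper_force: 0.0
```

```bash
python3 - <<'E'
from kin import *
s=log(); im=snap("top","top6.png")
rows([((571.3,-22.4,510),R_down(117)),((571.3,-22.4,455),R_down(117))])
E
```

```text
t 15.47 q [-0.217  0.313  1.255  0.004  1.573  0.543] tcp [539.8 -40.4 518.7] F [0.3 0.5 0.7] gap 91.1 gf 0.0
[34.0, 10.5, 8.6] [0.001, -0.005, -1.224]
[33.8, 10.6, 63.6] [0.001, -0.005, -1.224]
```

>>> {"api": "jog_arm", "payload": {
  "deltas": [10,3,3,0,0,-0.18,91,20,6,6,0,0,-0.36,91,34,10.5,8,0,0,-0.54,91,34,10.5,8,0,0,-0.72,91,34,10.5,8,0,0,-0.9,91,34,10.5,8,0,0,-1.08,91,34,10.5,8,0,-0.005,-1.224,91,34,10.5,8,0,-0.005,-1.224,91]
}}

```text
time: 16.52
tcp_pos: [570.2, -23.7, 511.2]
ee_rot: [0.53, 0.848, -0.0, 0.001]
contact_force: [0.1, -0.2, 0.4]
finger_gap: 0.993
gripper_force: 0.0
```

```bash
python3 - <<'E'
from kin import *
s=log(); 
rows([((571.3,-22.4,456),R_down(117))])
d=snap("side","side7.png"); t=snap("top","top7.png")
f=lambda im,x,y,w,h,k:cv2.resize(im[y:y+h,x:x+w],None,fx=k,fy=k,interpolation=cv2.INTER_CUBIC)
cv2.imwrite("pics/c7.png",np.hstack([f(t,408,168,50,62,8),f(d,280,112,50,75,8)[:496]]))
g=d.mean(2).round().astype(int)
for r in range(124,145): print(r,g[r,296:320])
E
```

```text
t 16.52 q [-1.760e-01  3.750e-01  1.186e+00 -1.000e-03  1.580e+00 -6.300e-01] tcp [570.2 -23.7 511.2] F [ 0.1 -0.2  0.4] gap 91.4 gf 0.0
[0.8, 1.5, 55.2] [0.0, 0.001, -0.017]
124 [144 149 145 146 146 145 145 144 146 146 144 141 145 146 145 145 148 146
 146 145 146 144 144 144]
125 [148 147 147 146 147 144 146 142 145 145 145 143 145 146 145 149 155 152
 146 144 146 142 144 143]
126 [145 146 146 145 145 145 146 147 147 146 146 144 145 142 146 157 173 173
 154 144 142 144 143 143]
127 [149 146 146 145 146 148 148 146 147 146 142 142 142 131 137 155 184 185
 159 144 145 143 144 142]
128 [147 147 147 142 148 145 144 145 145 141 145 139 135 123 125 142 168 173
 154 147 143 145 146 144]
129 [145 143 146 146 145 147 145 143 143 144 141 138 136 128 119 119 140 151
 148 145 146 142 145 143]
130 [147 145 148 145 146 144 143 147 145 144 144 150 160 157 129 107 119 138
 145 146 144 144 145 142]
131 [146 147 148 150 147 144 145 144 145 139 157 172 183 179 148 113 121 140
 145 145 145 146 145 144]
132 [146 143 146 146 145 146 146 142 138 147 163 179 187 180 157 132 132 141
 144 146 145 146 144 145
[... 537 characters left out ...]
 140 135 128 133 141 147 137 141 159 161 151 143 141 146
 143 141 143 142 142 145]
139 [147 146 143 143 141 136 130 130 130 126 121 140 159 160 151 143 143 142
 141 144 139 139 142 140]
140 [147 148 144 143 145 142 136 131 125 116 115 141 155 155 145 141 140 138
 133 132 129 129 126 119]
141 [145 146 146 144 144 142 137 131 124 114 120 139 154 146 129 123 121 117
 111 106 113 107 104  95]
142 [144 144 147 143 145 142 130 119 111 106 118 142 152 134 110 103 103  98
  87  83  89  94  94  90]
143 [146 144 143 145 142 133 108  86  79  91 116 142 148 124  88  80  87  93
  87  86  77  85  90  91]
144 [144 145 145 145 141 129  86  58  57  85 115 144 148 113  68  57  74  84
  89  91  85  81  82  89]
```

>>> {"api": "jog_arm", "payload": {
  "deltas": [1,1.5,0,0,0,-0.017,0,1,1.5,0,0,0,-0.017,0,1,1.5,0,0,0,-0.017,0,1,1.5,0,0,0,-0.017,0,1,1.5,0,0,0,-0.017,0,1,1.5,0,0,0,-0.017,0,1,1.5,0,0,0,-0.017,0,1,1.5,0,0,0,-0.017,0]
}}

```text
time: 17.62
tcp_pos: [571.4, -22.0, 511.5]
ee_rot: [0.521, 0.854, 0.0, 0.001]
contact_force: [-0.4, 0.2, 0.6]
finger_gap: 0.167
gripper_force: 0.0
```

>>> {"api": "jog_arm", "payload": {
  "deltas": [0,0,10,0,0,0,0,0,0,20,0,0,0,0,0,0,23,0,0,0,0,0,0,25,0,0,0,0,0,0,25,0,0,0,0],
  "newtons": 20
}}

```text
time: 18.25
tcp_pos: [571.5, -22.1, 486.6]
ee_rot: [0.521, 0.854, 0.0, 0.001]
contact_force: [1.0, -0.2, 0.6]
finger_gap: 0.009
gripper_force: 0.0
```

>>> {"api": "jog_arm", "payload": {
  "deltas": [0,0,2,0,0,0,0,0,0,3,0,0,0,0]
}}

```text
time: 18.5
tcp_pos: [571.4, -22.1, 483.5]
ee_rot: [0.521, 0.854, 0.0, 0.001]
contact_force: [0.7, 0.1, 0.5]
finger_gap: 0.005
gripper_force: 0.0
```

>>> {"api": "jog_arm", "payload": {
  "deltas": [0,0,1,0,0,0,0,0,0,2,0,0,0,0]
}}

```text
time: 18.75
tcp_pos: [571.4, -22.1, 482.1]
ee_rot: [0.521, 0.854, 0.0, 0.002]
contact_force: [-1.3, 0.1, 6.5]
finger_gap: -0.0
gripper_force: 2.9
```

>>> {"api": "jog_arm", "payload": {
  "deltas": [0,0,-15,0,0,0,60,0,0,-25,0,0,0,60,0,0,-25,0,0,0,60,0,0,-25,0,0,0,60,0,0,-25,0,0,0,60,0,0,-25,0,0,0,60,0,0,-10,0,0,0,60,0,0,10,0,0,0,60],
  "newtons": 60
}}

```text
time: 19.75
tcp_pos: [571.4, -22.0, 470.4]
ee_rot: [0.521, 0.854, 0.0, 0.001]
contact_force: [-0.1, 0.6, -0.4]
finger_gap: 0.653
gripper_force: 0.0
```

>>> {"api": "jog_arm", "payload": {
  "deltas": [0,0,16,0,0,0,60,0,0,17,0,0,0,60,0,0,17,0,0,0,5,0,0,17,0,0,0,5,0,0,17,0,0,0,5,0,0,17,0,0,0,5,0,0,17,0,0,0,5,0,0,17,0,0,0,5]
}}

```text
time: 20.75
tcp_pos: [571.5, -22.1, 454.7]
ee_rot: [0.521, 0.854, 0.0, 0.001]
contact_force: [0.3, -0.2, 0.8]
finger_gap: 0.155
gripper_force: 60.0
```

```bash
python3 - <<'E'
from kin import *
s=log(); print(s["wrist_torque"])
R=R_down; M=Ro.from_quat(s["ee_rot"]).as_matrix(); print("phi",np.degrees(np.arctan2(M[1,0],M[0,0])))
q,e=ik((s["tcp_pos"],R_down(2)),s["joint_pos"]);print(q.round(2),e)
E
```

```text
t 20.75 q [-1.720e-01  3.980e-01  1.302e+00 -1.000e-03  1.440e+00 -6.470e-01] tcp [571.5 -22.1 454.7] F [ 0.3 -0.2  0.8] gap 14.2 gf 60.0
[ 0.04137805 -0.10694938 -0.0328213 ]
phi 117.21292499399026
[-0.17  0.4   1.3   0.    1.44  1.36] 2.2737367544323206e-13
```

View pics/c7.png

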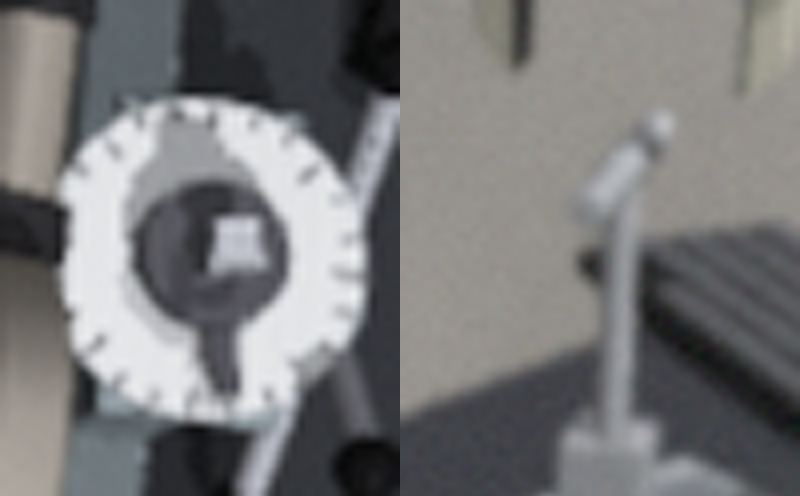

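The crop shows the right-hand dial's pointer pointing down the image, towards −x. On the left, the key stands upright with its socket on the collar. Now I'll measure both pointer angles.

```bash
cat > ptr.py <<'E'
from h import *
CEN=dict(L=np.array([571.4,-21.5]),R=np.array([538.3,-258.8]))
def ptr(f,nm,near,r0=27,r1=42):
    g=cv2.imread("pics/"+f).max(2); ys,xs=np.indices(g.shape); P=np.c_[xs.ravel(),ys.ravel()]
    k=np.hypot(*(P-proj("top",[*CEN[nm],131])[0]).T)<24; P=P[k]; W=plane("top",P,131)[:,:2]-CEN[nm]
    rad=np.hypot(*W.T); az=np.degrees(np.arctan2(W[:,1],W[:,0])); v=g[P[:,1],P[:,0]]
    dl=(az-near+180)%360-180; m=(rad>r0)&(rad<r1)&(np.abs(dl)<25)&(v<125)
    w=(140.-v[m]).clip(0,60); c=(W[m]*w[:,None]).sum(0)/w.sum(); d=np.linalg.svd((W[m]-c)*np.sqrt(w)[:,None])[2][0]; d*=np.sign(d@c)
    return m.sum(),np.degrees(np.arctan2(c[1],c[0])),np.degrees(np.arctan2(d[1],d[0])),np.hypot(*c)
E
python3 - <<'E'
from ptr import *
for f in("top0.png","top7.png"): print(f,"R",ptr(f,"R",184))
print("L",ptr("top0.png","L",-63))
E
```

```text
top0.png R (np.int64(21), np.float64(-176.18740061829058), np.float64(-164.25535206926213), np.float64(34.13685087810754))
top7.png R (np.int64(21), np.float64(-176.18407024948016), np.float64(-164.1140967635718), np.float64(34.140422391395475))
L (np.int64(17), np.float64(-63.70149203278273), np.float64(-67.94082441000255), np.float64(34.888759010330205))
```

>>> {"api": "jog_arm", "payload": {
  "deltas": [0,0,0,0,0,0.15,5,0,0,0,0,0,0.3,5,0,0,0,0,0,0.45,5,0,0,0,0,0,0.6,5]
}}

```text
time: 21.25
tcp_pos: [571.5, -22.1, 454.7]
ee_rot: [0.751, 0.66, 0.0, 0.001]
contact_force: [-0.4, 0.6, 0.1]
finger_gap: 0.157
gripper_force: 60.2
```

```bash
python3 - <<'E'
from h import *
s=log(); print(s["wrist_torque"])
E
```

```text
t 21.25 q [-1.720e-01  3.980e-01  1.302e+00 -1.000e-03  1.440e+00 -4.300e-02] tcp [571.5 -22.1 454.7] F [-0.4  0.6  0.1] gap 14.5 gf 60.2
[-0.06513095 -0.06433735  0.32050807]
```

>>> {"api": "jog_arm", "payload": {
  "deltas": [0,0,0,0,0,0.175,5,0,0,0,0,0,0.35,5,0,0,0,0,0,0.525,5,0,0,0,0,0,0.7,5,0,0,0,0,0,0.875,5,0,0,0,0,0,1.05,5,0,0,0,0,0,1.225,5,0,0,0,0,0,1.36,5]
}}

```text
time: 22.25
tcp_pos: [571.4, -22.0, 454.6]
ee_rot: [0.999, 0.041, 0.001, 0.001]
contact_force: [-0.8, -0.7, 1.4]
finger_gap: 0.153
gripper_force: 60.2
```

```bash
python3 - <<'E'
from ptr import *
s=log(); print(s["wrist_torque"]); M=Ro.from_quat(s["ee_rot"]).as_matrix(); print("phi",np.degrees(np.arctan2(M[1,0],M[0,0])))
im=snap("top","top8.png"); g=im.max(2)
for n in (170,185,200,215): print(n,ptr("top8.png","L",n))
c=proj("top",[571.4,-21.5,131])[0]; print(c, "pointer px expected az 191", proj("top",[571.4+46*np.cos(np.radians(191)),-21.5+46*np.sin(np.radians(191)),131]))
print(g[192:214,326:356])
E
```

```text
t 22.25 q [-1.720e-01  3.980e-01  1.302e+00 -1.000e-03  1.440e+00  1.317e+00] tcp [571.4 -22.  454.6] F [-0.8 -0.7  1.4] gap 14.1 gf 60.2
[-0.10090095  0.11255018  0.34736916]
phi 4.677739742234206
170 (np.int64(60), np.float64(164.97705943172267), np.float64(84.61292303794922), np.float64(33.008097873346564))
185 (np.int64(49), np.float64(-176.08647881365056), np.float64(-92.81057973675178), np.float64(32.693212335696835))
200 (np.int64(33), np.float64(-169.36643966669473), np.float64(-114.3860607464248), np.float64(33.348884303114275))
215 (np.int64(16), np.float64(-164.00256630397848), np.float64(-167.48236785858938), np.float64(34.21860995720985))
[340.44959349 188.69716517] pointer px expected az 191 [[344.51294203 206.00473685]]
[[234 227 208 200 198 122  17  25  37  45  56  61  56  54  54  53  46  39
   29  24  50 118 138 110 118 144 157 164 154 131]
 [234 227 209 199 198 137  46  42  53  55  67  75  78  75  75  73  69  63
   44  27  71 117 135 121 120 142 156 165 157 136]
 [234 234 217 200 198 178 121  69  51  52  68  77  81  82  81  78  78  77
   56  26  65  95 148 153 132 1
[... 1695 characters left out ...]
151 150 149 149 151 140
  129 176 207 189 167 174 164 166 118  94 108 113]
 [ 35  27  75  70  44  44  43  43  66 116 146 155 154 155 155 155 155 144
  123 136 151 153 154 164 163 159 124 116 121 121]
 [ 36  28  81  77  48  44  45  45  74 126 151 156 158 159 160 160 159 148
  121 135 152 154 153 153 156 156 148 145 144 142]
 [ 37  33  88  82  49  43  41  52  84 136 157 159 161 162 163 164 166 149
  125 138 149 151 152 152 152 153 151 153 152 153]
 [ 35  35  94  81  47  44  43  55  92 144 161 162 163 162 163 166 168 149
  130 138 149 150 150 152 152 153 152 151 152 151]
 [ 35  33  96  79  44  42  45  62  97 148 166 163 164 164 166 166 167 147
  126 137 148 147 146 149 151 151 151 150 150 149]]
```

```bash
cat >> ptr.py <<'E'
def edge(f,nm,rows_,c0,c1,sgn): # pointer edge in image rows; sgn +1: right edge
    g=cv2.imread("pics/"+f).max(2).astype(float); out=[]
    for r in rows_:
        v=g[r,c0:c1+1]; v=v if sgn>0 else v[::-1]
        i=next((i for i in range(len(v)-1) if v[i]<150<=v[i+1]),None)
        if i is None: continue
        x=i+(150-v[i])/(v[i+1]-v[i]); x=c0+x if sgn>0 else c1-x
        W=plane("top",(x,r),131)[0,:2]-CEN[nm]; rr=np.hypot(*W)
        if 28<rr<45: out.append(np.degrees(np.arctan2(W[1],W[0])-sgn*np.arcsin(4.5/rr))%360)
    return np.round(out,1),np.mean(out)
E
python3 - <<'E'
from ptr import *
print("L right",edge("top8.png","L",range(196,206),345,352,1))
g=cv2.imread("pics/top7.png").max(2); print(g[206:220,426:444])
for f in("top0.png","top7.png"):
    print("R right",edge(f,"R",range(207,220),436,443,1)); print("R left",edge(f,"R",range(207,220),428,435,-1))
E
```

```text
L right (array([196.1, 196.1, 195.8, 195.9, 195.9, 195.8, 192.2]), np.float64(195.39150585220244))
[[184 144  84  71  76  83  89  87  84  85  92  95  96  95 126 178 219 230]
 [196 185 144  96  74  84  96  97  94  96  95  96 113 122 187 225 229 231]
 [204 195 185 168 139 114  95  82  83  85  89 106 155 191 226 232 230 231]
 [225 203 195 197 187 171 130  78  79  87  88 134 197 226 232 231 230 232]
 [232 222 204 196 196 193 150  89  85  95  95 150 214 230 232 231 229 231]
 [232 230 224 219 217 203 152  91  86  92  95 147 214 230 233 231 230 232]
 [232 231 231 232 230 210 152  89  83  95  95 145 214 232 232 231 230 223]
 [232 231 231 232 230 210 177 121  83  90  94 135 211 231 233 231 231 224]
 [231 230 231 232 230 221 206 144  82  87  95 109 202 231 233 231 231 232]
 [231 230 232 233 231 230 213 175 109  83  95  96 200 231 233 231 232 233]
 [221 211 227 232 230 219 190 190 132  81  95  95 201 232 223 201 222 232]
 [207 186 220 232 230 191 171 190 158 132 127 146 210 233 223 169 208 228]
 [183 193 225 232 230 178 193 206 189 181 154 194 228 233 228 190 194 208]
 [138 172 188 203 213 179 204 216 207 207 175 192 213 209 197 181 170 186]]
R right (array([187.4, 186.5, 185.8, 185.8, 186.1, 185.8, 185.3]), np.float64(186.08561385174036))
R left (array([179.3, 179.2, 180.8, 182.3, 183.6, 184.2, 186. ]), np.float64(182.20412752438634))
R right (array([187.4, 186.7, 186. , 185.8, 186.1, 185.8, 185.3]), np.float64(186.16488338237764))
R left (array([179.3, 179.1, 180.8, 182.2, 183.6, 184.2, 185.8]), np.float64(182.14433968068673))
```

>>> {"api": "jog_arm", "payload": {
  "deltas": [0,0,0,0,0,0.09,5,0,0,0,0,0,0.17,5,0,0,0,0,0,0.17,5]
}}

```text
time: 22.68
tcp_pos: [571.4, -22.0, 454.7]
ee_rot: [0.999, -0.041, 0.001, 0.001]
contact_force: [-0.4, 0.5, 1.7]
finger_gap: 0.156
gripper_force: 60.1
```

```bash
python3 - <<'E'
from ptr import *
s=log(); print(s["wrist_torque"])
snap("top","top9.png"); g=cv2.imread("pics/top9.png").max(2); print(g[194:210,338:354])
print("L right",edge("top9.png","L",range(194,207),343,352,1))
E
```

```text
t 22.68 q [-1.720e-01  3.980e-01  1.302e+00 -1.000e-03  1.440e+00  1.480e+00] tcp [571.4 -22.  454.7] F [-0.4  0.5  1.7] gap 14.4 gf 60.1
[0.09504614 0.18572361 0.16080335]
[[ 81  80  80  79  78  78  56  27  44 102 139 155 166 159 137 171]
 [ 84  84  84  83  82  83  70  47  68 106 140 155 164 158 138 170]
 [ 87  87  85  86  85  86  83  91  93 111 139 155 165 159 137 171]
 [ 89  89  90  88  88  90  87 126 117 112 142 158 164 157 140 194]
 [ 98  94  95  93  93  94  89 153 137 121 151 165 172 167 148 212]
 [101 102 100  99  98  98  95 168 183 159 158 166 170 172 166 218]
 [106 106 106 104 103 103 101 170 218 218 208 207 211 212 214 229]
 [110 111 112 111 110 111 105 171 226 235 234 233 227 208 225 233]
 [117 117 116 117 115 117 109 172 227 235 234 233 228 176 192 228]
 [122 121 122 120 119 119 112 175 227 235 234 233 235 219 192 224]
 [127 128 127 127 124 125 112 190 231 235 234 234 235 234 224 213]
 [134 134 133 130 131 130 114 204 235 234 216 226 234 228 201 163]
 [139 137 138 138 138 134 115 203 234 235 202 212 226 205 135  97]
 [144 143 144 144 145 139 125 206 235 227 195 192 184 172 123  95]
 [150 150 150 151 150 142 131 178 206 191 169 174 166 166 117  95]
 [157 154 156 155 156 144 124 140 152 153 153 163 163 160 125 115]]
L right (array([217.3, 213.4, 191.5, 190.1, 189.1, 188.1, 187.3, 186.3, 185.5]), np.float64(194.2742555021836))
```

>>> {"api": "jog_arm", "payload": {
  "deltas": [0,0,0,0,0,0.17,60,0,0,0,0,0,0,60,0,0,0,0,0,0,60,0,0,0,0,0,0,60,0,0,-30,0,0,0,60,0,0,-60,0,0,0,60,-30,60,-60,0,0,0,60,-60,120,-60,0,0,0,60]
}}

```text
time: 23.72
tcp_pos: [505.6, -129.4, 514.7]
ee_rot: [0.999, -0.042, 0.001, 0.001]
contact_force: [0.5, 0.5, -0.1]
finger_gap: 0.658
gripper_force: 0.0
```

I left a 0.17 rad turn in the first row of that call by mistake. I'll check what it did to the pointer.

>>> {"api": "jog_arm", "payload": {
  "deltas": [0,80,0,0,0,0,60,0,130,0,0,0,0,60,0,130,0,0,0,0,60]
}}

```text
time: 24.1
tcp_pos: [494.5, -262.0, 513.9]
ee_rot: [0.999, -0.045, 0.001, 0.001]
contact_force: [0.3, 0.6, -0.6]
finger_gap: 0.654
gripper_force: 0.0
```

```bash
python3 - <<'E'
from ptr import *
s=log(); np.set_printoptions(linewidth=200)
snap("top","top10.png"); g=cv2.imread("pics/top10.png").max(2); print(g[190:212,326:356])
print("L right",edge("top10.png","L",range(194,208),341,350,1)); print("L left",edge("top10.png","L",range(194,208),332,341,-1))
for n in(170,180,190): print(ptr("top10.png","L",n))
E
```

```text
t 24.1 q [-6.240e-01  3.510e-01  1.213e+00 -1.000e-03  1.575e+00  1.038e+00] tcp [ 494.5 -262.   513.9] F [ 0.3  0.6 -0.6] gap 60.2 gf 0.0
[[232 232 232 227 204 139  72  65  53  51 133 162 165 166 164 164 163 189 199 196 141 121 142 136 133 126 107 163 224 233]
 [233 233 226 208 197 176 107  70  61  50 116 150 156 156 157 156 162 184 193 188 139 124 161 148 133 125 106 162 223 234]
 [233 233 215 199 197 198 145  76  56  67 109 134 138 141 140 140 147 157 160 158 124 126 165 171 173 147 125 190 228 234]
 [233 233 217 200 197 200 180 108  58  98 126 133 131 132 132 133 132 133 133 132 113 127 166 189 200 180 151 211 233 234]
 [233 233 228 208 198 200 200 156  87  90 105 104 104 110 115 120 120 121 124 120 109 130 166 187 199 190 163 213 234 234]
 [233 233 234 216 199 201 198 187 146  99  76  74  74  83  88  90  90  95 100  91  99 133 166 192 198 188 166 215 233 234]
 [234 234 228 208 199 201 199 199 187 168 116  75  76  78  78  77  78  77  75  82 102 134 166 191 199 188 164 213 233 234]
 [234 234 218 199 201 200 199 199 197 198 175 155 138 100  71  73  74  86 135 143 123 140 169 192 20
[... 1557 characters left out ...]
 91  62  47  68  78 105 120 146 162 179 179 173 129 103 107 110]
 [ 34  31  87 115 115 116 117 110 109 108 108 107 107 114  78  33  28  27  28  26  58 136 162 165 184 179 132 112 120 115]]
L right (array([185.1, 184.8, 184.6, 184.9, 184.4, 184.3]), np.float64(184.6844837990277))
L left (array([183.7, 183.5, 182.9, 182.8, 183.6, 184.7]), np.float64(183.54007094042416))
(np.int64(17), np.float64(-174.96630774765984), np.float64(173.1969034485072), np.float64(33.38557575399188))
(np.int64(17), np.float64(-174.96630774765984), np.float64(173.1969034485072), np.float64(33.38557575399188))
(np.int64(17), np.float64(-174.96630774765984), np.float64(173.1969034485072), np.float64(33.38557575399188))
```

```bash
python3 - <<'E'
from h import *
np.set_printoptions(linewidth=200)
g=snap("side","side10.png").mean(2).round().astype(int)
for r in list(range(122,146,2))+list(range(172,186)): print(r,g[r,292:320])
print(proj("side",[[571.4,-22.1,z] for z in (296,138)]))
a=cv2.imread("pics/side0.png").astype(int);b=cv2.imread("pics/side10.png").astype(int); d=np.abs(a-b).max(2)>40
for nm,(x,y,w,h) in dict(box=(135,245,70,60),jar=(203,195,30,38),roller=(165,300,80,60)).items(): print(nm,d[y:y+h,x:x+w].sum())
E
```

```text
122 [144 141 142 143 144 142 141 142 144 143 142 143 144 144 143 144 143 142 143 146 144 143 140 142 142 143 144 144]
124 [143 141 141 147 141 143 143 145 145 145 142 142 142 141 145 142 142 143 145 145 147 143 143 140 143 142 144 142]
126 [144 141 140 139 137 134 135 137 142 142 142 144 145 143 140 140 140 142 143 142 142 144 142 142 140 141 143 143]
128 [142 141 134 118 111 109 116 119 123 127 134 135 135 137 141 140 143 141 141 142 142 142 142 142 143 141 142 139]
130 [145 140 132 113 100  95  98 101 101 109 110 114 118 121 121 127 132 133 136 141 140 140 142 142 143 142 143 142]
132 [144 143 141 140 134 129 122 112 106 101 100  98 100 106 110 108 114 117 122 124 127 130 130 136 144 140 141 142]
134 [143 144 142 140 143 141 141 137 138 136 129 124 116 103  94  96  94  96 102 106 114 123 129 144 154 157 155 153]
136 [140 144 143 144 143 142 142 140 142 144 142 141 135 119 104 100  93  97 104 102  98 105 110 115 126 142 157 166]
138 [143 142 145 142 142 139 140 142 141 142 142 140 132 114 104 101 102 109 132 136 131 130 121 114 104 117 141 153]
140 [142 143 143 141 142 142 142 140 1
[... 1347 characters left out ...]
4 164 185 194 201 197 183 175]
181 [194 204 201 195 177 155 138 116  88  73  72  75  84  93  94  92  91  87  82  84  96 125 143 157 176 189 174 178]
182 [186 203 205 202 196 185 177 160 123 106 102 103 102 104 107 108 109 111 105  99 105 105 109 125 154 179 174 186]
183 [175 193 194 195 204 204 202 188 167 153 146 143 146 145 144 147 149 145 139 126 124 116 128 152 172 180 182 190]
184 [167 170 174 184 199 205 207 206 196 189 176 173 169 171 171 172 173 170 166 156 148 141 155 171 182 181 183 182]
185 [157 151 148 167 178 182 199 202 200 199 191 179 174 177 179 178 177 177 175 172 169 162 166 177 181 178 175 168]
[[307.11791055 133.07687208]
 [304.86514368 177.57864166]]
box 0
jar 0
roller 0
```

```bash
python3 -c "
from bench import order
print(order.sign_off())"
```

```text
the job is handed in; nothing more can be done
None
```

I set the T-key fully down on the slack (left) screw, turned it clockwise until its pointer matched the other to within about 1–2° as measured, left the key standing on it, and handed the job in after about 24 s; a stray 0.17 rad turn I left in the release move was checked against that same measurement.

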